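# Draw a pan forward in the deep rack with the pull hook

## Robot

A 6-joint arm with a two-finger parallel gripper is mounted at the origin on the work surface. World frame = base frame: x ahead of the robot, y to its left, z up, the work surface at z = 0. Lengths are in m, angles in rad, forces in N, time in s.
With the tool pointing down it reaches from about 0.425 to 0.95 m from the base axis. Payload 3.5 kg.
Tool frame: the origin (TCP) lies at the very end of the fingers, on their centre line; the grasp point (between the pads) lies 19 mm behind it; y points along the fingers, z is the direction in which the jaws open and shut, and the axes are right-handed (so a half turn about y gives the same grasp; the last joint's range is limited). The gripper opens to 85 mm and grips with 20 to 120 N. Pads are 22 mm wide; open, the fingers measure 114 mm over their backs; the gripper's body (76 mm by 85 mm) begins 54 mm behind the grasp point. The pads swing forward as they close: fully open they stand 13 mm farther back than shut.
Start: joints at [-1.288, 0.286, 1.577, -0, 1.279, -0.15], TCP at [0.283, -0.613, 0.231] pointing down, gripper open.
Joint ranges: [-2.77, 2.77], [-0.9, 2.22], [0.21, 2.48], [-1.53, 4.67], [0.24, 2.81], [-2.84, 2.84]. Speed limits (rad/s): [2.79, 2.79, 3.14, 3.14, 3.14, 3.14].

## Interface

Orientations are given as a unit quaternion [x, y, z, w].
In Python, from plant import ctrl, cams gives the robot as it stands.
- The arm moves only by the tool play_rows, never from a script. Its argument "steps" is a list of rows, each an object of numbers: "claw": the finger opening in cm, from 0 to 8.54; "tx", "ty", "tz": the shift along the tool's x, y, z in cm; "ax", "ay", "az": the turn, a rotation vector about the tool's x, y, z in degrees. A call has 1 to 12 rows; each row is the pose to reach, as a shift and turn from the pose commanded when the call began, along the tool's axes at that moment; what a row does not reach only later rows make up. A row lasts 1/12 s, in which the tool goes at most 41.7 mm and 7.16 degrees, less where a joint would pass 70% of its speed; a pose out of reach is approached as far as the arm can. A call with a gripper value outside its range is refused whole. The fingers move at their own pace and stop on an object; "grip_force" is the grip in N (left out, the last holds). Time passes only in rows, so rows that repeat a pose let the fingers close. It gives the time, the measured TCP pose, the force and the opening at its end, in the units of the state.
- ctrl.get_state(): the state, without advancing time (a new reading comes with each control period).
- cams.read_camera(name): name is "scene" or "top" or "wrist"; returns (picture, depth): 480x640x3 uint8, blue, green, red; 480x640 float32, m along the optical axis (not along the pixel's ray), 0 where there is no reading.
- cams.camera_model(name): a dict with "intrinsics" (3x3 intrinsics, pixels), "rvec" (rotation vector, rad) and "tvec" (3), from world to camera coordinates, as OpenCV has them; the wrist camera has in their place "tool_from_camera" (4x4, takes a point from camera to tool coordinates, whose origin is the TCP and whose axes are the tool frame's). Camera axes: x right, y down, z forward; pixel columns grow to the right and rows downward; lengths in m; the calibration is good to about 2 mm. A picture is of the moment at which its call begins: read the wrist's pose just before it. camera_model takes no time and is no camera call.
- ctrl.sign_off(): hands the job in, once; it reports no verdict.
The state is a dict: "time": time; "qpos": joint angles; "dq": joint speeds; "joint_efforts": joint torques, N m; "eef_pos": TCP position; "tcp_rot": TCP orientation; "contact_force": force on the tool from outside, world axes, zero at the start; "wrist_torque": the same for the moment, N m; "opening": opening from 0.0 (shut) to 1.0 (fully open).
Only numpy, scipy, OpenCV 4.12 (cv2) and the standard library are available. Lean on these libraries where they do the work, as an engineer would, in place of code of your own. Each camera call takes 0.05 s, during which the arm holds its last target.

## Task

Pick up the black-handled pull hook, drop its claw behind the front lip of the open steel pan deep in the low wire rack, and draw the pan forward until it is fully home and square against the stop strip near the rack's front edge, holding a steady pull of about 10 N on it there for a second so that you feel it is seated, and never pulling with more than 20 N. Then unhook and lay the hook back down on the open worktop on its feet, in front of the rack and clear of it. Move the pan only with the hook, keep the pan flat on the deck all the while (pulled too hard against the stop, its rear lifts) and the jar in it upright, and leave everything else alone.

Things in the scene. Friction and masses are not known exactly. Their poses are not given: they have to be found in the camera images.
- hook_grip (a point): pull hook, about 0.24 kg: centre of its black handle bar, 110 long (x), 24 wide (y), 28 high mm, on two feet, so that this point is 30 above the worktop when the hook rests on it. x points along the steel shaft (8 x 8, centre line 18 above this point) to the claw, z up. Balances about 20 ahead of this point. Grip it firmly across the bar from above
- hook_claw (a point): claw at the shaft's far end, a plain upright steel plate 40 wide (y), 6 thick (x) mm, reaching from 22 above hook_grip's height to 10 below it (20 above the worktop at rest); 24 of it stand free below the shaft. This point is on the middle line of its rear face (towards the handle), 3 above its lower edge: 229 ahead of and 7 below hook_grip. Axes as hook_grip
- pan: open rectangular pan of bare steel with an outward rim, 176 long (x) by 110 wide (y) over the rim, 80 high mm; walls 4 thick, 162 by 96 below the rim. Origin at the centre of its underside; -x points to the rack's open front, z up. Loose on the rack's deck, in either lane, about 0.65 kg with the jar; slides on dry steel with a few newtons and can turn a little in its lane
- pan_lip (a point): top of the pan's front wall, at mid width, 80 mm above the pan's underside (the rim ends 9 in front of it). The claw goes behind this wall, whose inner face is 2 behind this point; the first 70 mm behind the wall are empty
- pan_front (a point): outer face of the pan's front wall, at mid width, 12 mm above the pan's underside; -x points to the stop strip. Friction alone takes at most 6 N; home against the stop, a pull at the lip of 18 N or more may lift the pan's rear
- rack: fixed low wire rack, 360 deep (x) by 310 wide (y) mm, origin on the worktop under its centre, -x points out of its open front. Deck 20 above the worktop; three low rails along x (12 high) make two lanes, middles at y = -69 and +69. A roof of wires, underside 183 above the worktop, covers it from x = -104 to the rear: room for the hook's shaft above the pan, not for a hand
- feeler (a joint): feeler bar on the stop strip: a light bar along the strip's top that stands 4 mm out of the strip's rear face and is pushed in by the pan with about 1 N. 0 = free, 0.004 m = pushed flush with the strip's rear face, so the pan is home. The strip is steel, rigid, 10 mm thick, 40 mm high above the deck, clamped square across the deck; its rear face is somewhere from 10 to 44 mm behind the deck's front edge
- jar: closed glass jar, 56 across, 62 high mm, standing loose in the rear half of the pan; origin at the centre of its underside
- lidbox: closed white box with a flat grey lid, 174 x 110 x 84 mm, loose in the rack's other lane; leave alone; origin under its centre
- sauce: tall white bottle, 56 across, 170 high mm; leave alone
- cup: steel cup, 70 across, 50 high mm; leave alone
- bowl: steel bowl, 120 across, 50 high mm; leave alone
- shaker: small glass jar, 40 across, 50 high mm; leave alone
- turner: kitchen turner lying flat, 260 long mm; leave alone
Mind the look-alikes: they are no part of the job. Leave any blue look-alike of the pan alone.

How it is judged:
On the way, in this order (a step that is already met when the one before it is completed fails the run):
1. the claw is down inside the pan, behind its front wall (x of hook_claw in the frame of pan between -0.079 and 0.02 m and z of hook_claw in the frame of pan between 0 and 0.074 m and y of hook_claw in the frame of pan between -0.045 and 0.045 m), for 0.1 s.
2. the hook holds the pan, at rest, against the stop strip with a pull of 7 N or more for 0.4 s (contact force between hook and pan above 7 N and value of joint feeler above 0.0025 m and linear speed of pan below 0.01 m/s), for 0.4 s.
At the end, for the whole second after the job is handed in: pan level and at rest on the deck, front wall within 1.5 mm of the stop strip (feeler pushed in 2.5 mm or more) and square to 2 degrees, jar upright in it; hook standing on its feet on the worktop in front of the rack (bar within 6 mm of its resting height, tilt under 0.1 rad), clear of the pan (value of joint feeler above 0.0025 m and angle between the x axis of pan and the x axis of rack, either way round below 0.035 rad and angle between pan's own z axis and vertical below 0.05 rad and angle between jar's own z axis and vertical below 0.15 rad and linear speed of pan below 0.01 m/s and height (world z) of hook_grip below 0.036 m and angle between hook_grip's own z axis and vertical below 0.1 rad and x of hook_claw in the frame of rack below -0.185 m and height (world z) of hook_claw between 0.013 and 0.033 m and contact force between hook and pan below 0.05 N); the robot touches nothing.
It fails at once if the hook pulls or presses on the pan with more than 20 N (contact force between hook and pan above 20 N).
It fails at once if the fingers or the arm touch the pan (contact force between any of the fingers, the arm and pan above 0.3 N).
It fails at once if the pan tips up by more than 2 degrees or the jar falls (angle between pan's own z axis and vertical above 0.035 rad or angle between jar's own z axis and vertical above 0.5 rad).
It fails at once if the lidded box or another bystander is moved more than 25 mm (distance of any of lidbox, sauce, cup, bowl, shaker, turner from where it was at the start of the episode above 0.025 m).
It also fails if it takes over 64 s, if anything falls off the work surface, if the arm or the gripper's body presses on something with over 40 N, if the wrist force passes 120 N, or if a joint passes its speed limit or range.

## Working session

There is one attempt and no reset: what is moved stays moved. The work goes in short steps, Python scripts to look and compute and a tool call to move; the robot and the scene stay as the last step left them, time stands still between calls to the robot, and variables do not carry over. Pictures are saved under pics/ and viewed, and the job is handed in when it is done.

Besides the shell and the picture viewer there is one more tool, called after "Request:" in YAML: its name, and indented under it one key for each argument. play_rows: Moves the arm, as the interface text tells. Its arguments: {"type":"object","properties":{"steps":{"type":"array","items":{"type":"object","properties":{"claw":{"type":"number"},"tx":{"type":"number"},"ty":{"type":"number"},"tz":{"type":"number"},"ax":{"type":"number"},"ay":{"type":"number"},"az":{"type":"number"}}}},"grip_force":{"type":"number"}},"required":["steps"]}

```bash
ls; mkdir -p pics
python3 - <<'E'
from plant import ctrl,cams
import cv2,numpy as np
s=ctrl.get_state();print(s)
for n in ["scene","top","wrist"]:
    im,d=cams.read_camera(n);cv2.imwrite(f"pics/{n}0.png",im);np.save(f"pics/{n}0.npy",d)
    print(n,cams.camera_model(n))
E
```

```text
pics
{'time': 0.0, 'qpos': array([-1.28800805e+00,  2.87184410e-01,  1.57817509e+00,  5.77526936e-05,
        1.27859409e+00, -1.49989395e-01]), 'dq': array([ 0.00056607,  0.00034297,  0.00050477,  0.00074436,  0.00062624,
       -0.0008652 ]), 'joint_efforts': array([ 6.84837014e-04, -4.05976474e+01, -2.92625892e+01, -1.21766052e-04,
        5.87583985e-03,  2.05137965e-06]), 'eef_pos': array([ 0.28295276, -0.61211268,  0.22993571]), 'tcp_rot': array([-0.15184872,  0.69145141, -0.68978306,  0.15177696]), 'contact_force': array([ 0.16329815, -0.53693901, -0.17920474]), 'wrist_torque': array([ 0.01775351, -0.0147872 , -0.03181727]), 'opening': 1.0047092973838414}
scene {'intrinsics': array([[535.40784043,   0.        , 320.00070467],
       [  0.        , 535.40784043, 239.60635098],
       [  0.        ,   0.        ,   1.        ]]), 'rvec': array([ 0.99368123,  2.30706327, -1.17413035]), 'tvec': array([ 0.38652977, -0.13508635,  1.70301813])}
top {'intrinsics': array([[557.63621807,   0.        , 322.27214544],
       [  0.        , 557.63621807, 239.22999053],
       [  0.        ,   0.        ,   1.        ]]), 'rvec': array([ 2.16045121, -2.15829512,  0.17479894]), 'tvec': array([-0.05622462,  0.53573713,  1.57270431])}
wrist {'intrinsics': array([[358.22761895,   0.        , 325.20702575],
       [  0.        , 358.22761895, 231.36334815],
       [  0.        ,   0.        ,   1.        ]]), 'tool_from_camera': array([[ 4.20317222e-05,  9.55291302e-01,  2.95666242e-01,
        -7.57166996e-02],
       [-3.12444309e-04, -2.95666216e-01,  9.55291260e-01,
        -1.41991801e-01],
       [ 9.99999950e-01, -1.32531772e-04,  2.86047970e-04,
        -2.83967980e-04],
       [ 0.00000000e+00,  0.00000000e+00,  0.00000000e+00,
         1.00000000e+00]])}
```

View pics/scene0.png

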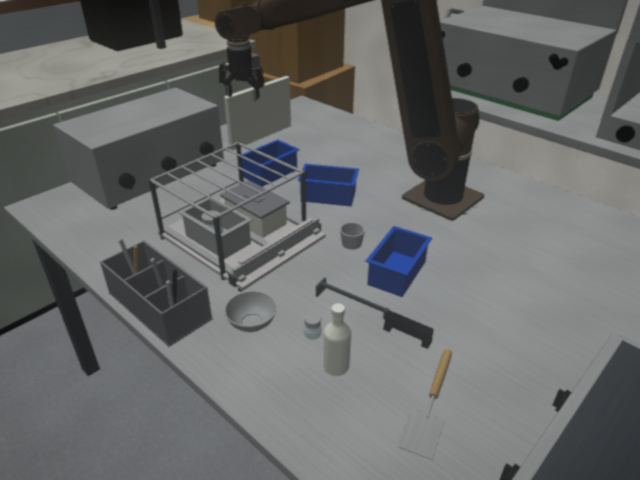

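View pics/top0.png

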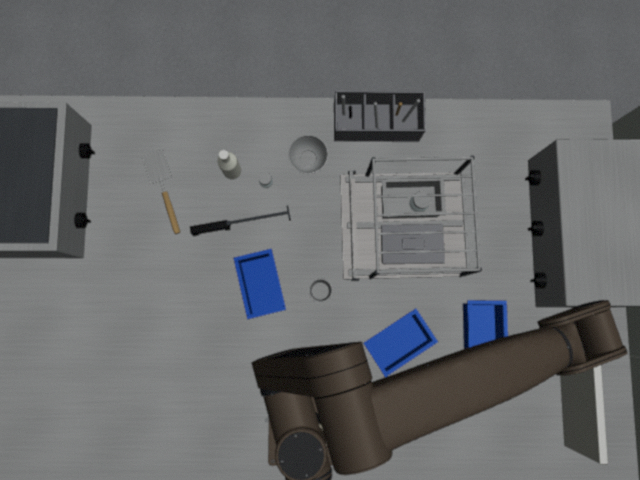

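View pics/wrist0.png

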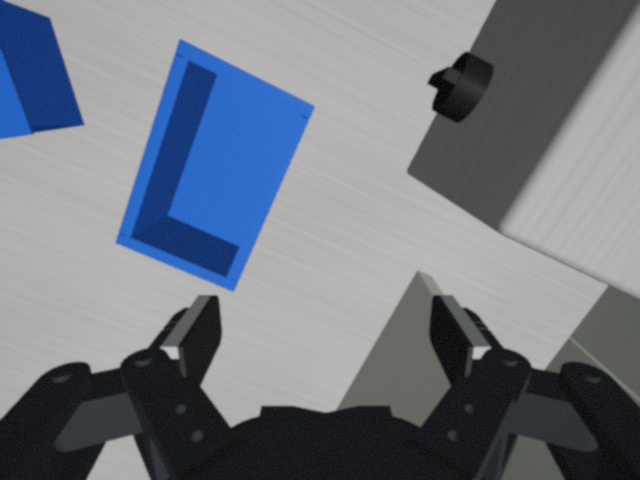

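```bash
cat > h.py <<'E'
import numpy as np,cv2
from scipy.spatial.transform import Rotation as R
def cam(cams,n,s=None):
    m=cams.camera_model(n);K=m["intrinsics"]
    if n=="wrist":
        T=m["tool_from_camera"];Q=R.from_quat(s["tcp_rot"]).as_matrix()
        return K,Q@T[:3,:3],Q@T[:3,3]+s["eef_pos"]
    A=R.from_rotvec(m["rvec"]).as_matrix();return K,A.T,-A.T@m["tvec"]
def ray(c,uv):
    K,A,o=c;uv=np.atleast_2d(uv).astype(float)
    d=np.c_[(uv[:,0]-K[0,2])/K[0,0],(uv[:,1]-K[1,2])/K[1,1],np.ones(len(uv))]
    return o,d@A.T
def onz(c,uv,z):
    o,d=ray(c,uv);return o+d*((z-o[2])/d[:,2])[:,None]
def cloud(c,dep):
    v,u=np.mgrid[0:480,0:640];o,d=ray(c,np.c_[u.ravel(),v.ravel()])
    return (o+d*dep.ravel()[:,None]).reshape(480,640,3)
def proj(c,P):
    K,A,o=c;p=(np.atleast_2d(P)-o)@A;p=p/p[:,2:];return (p@K.T)[:,:2]
E
python3 - <<'E'
from plant import ctrl,cams
from h import *
c=cam(cams,"top");im=cv2.imread("pics/top0.png");d=np.load("pics/top0.npy")
P=cloud(c,d)
print(c[2])
for u,v in [(200,229),(210,227),(220,225),(260,217),(289,213),(350,180),(350,260),(300,350),(418,203),(390,210),(412,243),(400,190),(345,200)]:
    print(u,v,P[v,u].round(4),im[v,u])
crop=im[140:300,180:500];cv2.imwrite("pics/topc.png",cv2.resize(crop,None,fx=2.5,fy=2.5,interpolation=cv2.INTER_CUBIC))
s=cv2.imread("pics/scene0.png");cv2.imwrite("pics/scenec.png",cv2.resize(s[130:350,130:450],None,fx=2.5,fy=2.5,interpolation=cv2.INTER_CUBIC))
E
```

```text
[ 0.31201691 -0.02008301  1.63273281]
200 229 [0.5635 0.2952 0.0456] [22 23 18]
210 227 [0.5693 0.2667 0.0461] [22 22 18]
220 225 [0.5762 0.2393 0.0398] [21 19 20]
260 217 [0.5981 0.1236 0.0507] [56 54 51]
289 213 [0.6093 0.0403 0.055 ] [89 86 86]
350 180 [ 0.7061 -0.1356  0.06  ] [121 123 121]
350 260 [ 0.4776 -0.1368  0.0195] [137 140 142]
300 350 [0.2415 0.0011 0.389 ] [12  7 11]
418 203 [ 0.6329 -0.3258  0.0892] [130 131 128]
390 210 [ 0.6262 -0.2562  0.0187] [130 130 128]
412 243 [ 0.516  -0.3025  0.1086] [113 110 109]
400 190 [ 0.6851 -0.2859  0.0256] [129 130 128]
345 200 [ 0.6556 -0.1233  0.0193] [142 146 146]
```

View pics/topc.png

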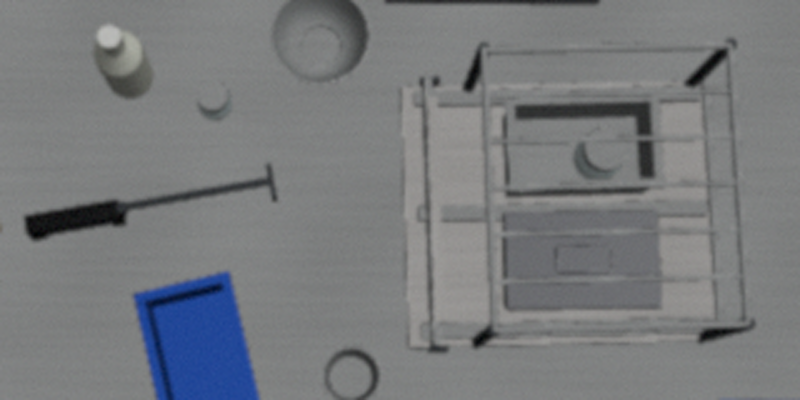

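View pics/scenec.png

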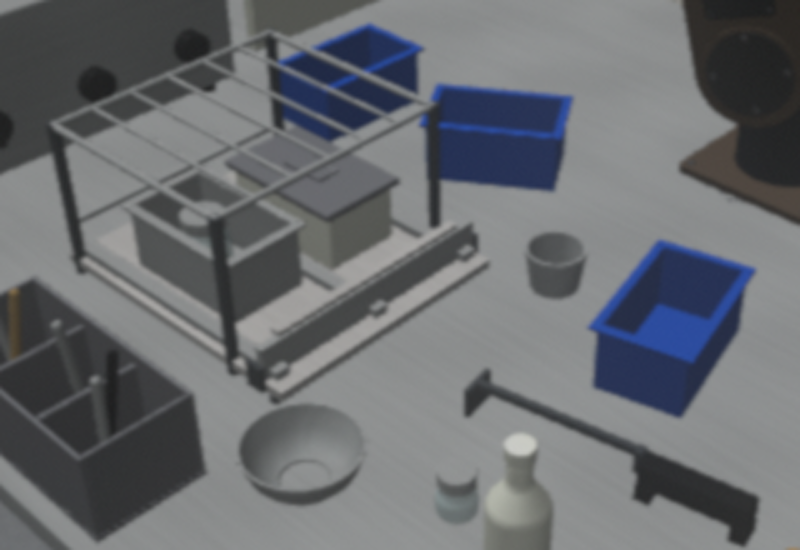

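Run:
```python
from plant import ctrl,cams
from h import *
c=cam(cams,"top");im=cv2.imread("pics/top0.png");d=np.load("pics/top0.npy")
P=cloud(c,d);g=im.max(2)
s=ctrl.get_state();print(R.from_quat(s["tcp_rot"]).as_matrix().round(3))
# handle mask
m=np.zeros((480,640),np.uint8);m[205:245,185:235]=(g[205:245,185:235]<45)
v,u=np.nonzero(m);print("handle px",len(u),u.min(),u.max())
r=cv2.minAreaRect(np.c_[u,v].astype(np.float32));b=cv2.boxPoints(r)
print(r, onz(c,b,0.044)[:,:2].round(4).tolist(), onz(c,[r[0]],0.044))
# shaft
m=np.zeros((480,640),np.uint8);m[200:235,234:285]=(g[200:235,234:285]<85)
v,u=np.nonzero(m);l=cv2.fitLine(onz(c,np.c_[u,v],0.052)[:,:2].astype(np.float32),cv2.DIST_HUBER,0,.001,.001).ravel();print("shaft",l,np.degrees(np.arctan2(l[0],-l[1])))
m=np.zeros((480,640),np.uint8);m[203:225,284:295]=(g[203:225,284:295]<95)
v,u=np.nonzero(m);print("claw",onz(c,np.c_[u,v],0.052).mean(0),onz(c,np.c_[u,v],0.052).min(0),onz(c,np.c_[u,v],0.052).max(0))
# height hist in rack rows
for v in [188,200,208]:
    print(v,[(u,P[v,u,1].round(3),P[v,u,2].round(3),int(g[v,u])) for u in range(336,396,1)])
for n,(u,v) in dict(sauce=(226,157),shaker=(265,181),bowl=(308,153),cup=(320,290)).items(): print(n,P[v,u].round(3))
cv2.imwrite("pics/topr.png",cv2.resize(im[155:285,332:452],None,fx=4.5,fy=4.5,interpolation=cv2.INTER_CUBIC))
```

```text
[[-0.908 -0.001  0.419]
 [-0.419  0.002 -0.908]
 [-0.    -1.    -0.002]]
handle px 300 191 229
((209.8243408203125, 227.4459686279297), (8.713144302368164, 38.63375473022461), 80.53767395019531) [[0.5714, 0.3242], [0.5903, 0.2156], [0.5652, 0.2109], [0.5465, 0.3193]] [[0.568314   0.26758655 0.044     ]]
shaft [ 0.18270259 -0.98316824  0.59759325  0.12670964] 10.527217
claw [0.61063906 0.04531879 0.052     ] [0.58937953 0.03736524 0.052     ] [0.63031715 0.05479693 0.052     ]
188 [(336, np.float64(-0.098), np.float64(0.003), 130), (337, np.float64(-0.101), np.float64(0.006), 130), (338, np.float64(-0.104), np.float64(-0.005), 129), (339, np.float64(-0.107), np.float64(0.004), 123), (340, np.float64(-0.109), np.float64(0.009), 128), (341, np.float64(-0.112), np.float64(0.012), 147), (342, np.float64(-0.114), np.float64(0.026), 149), (343, np.float64(-0.118), np.float64(0.02), 147), (344, np.float64(-0.121), np.float64(0.02), 145), (345, np.float64(-0.124), np.float64(0.017), 147), (346, np.float64(-0.127), np.float64(0.014), 147), (347, np.float64(-0.129), np.float64(0.023), 146), (34
[... 7932 characters left out ...]
-0.227), np.float64(0.103), 121), (385, np.float64(-0.229), np.float64(0.108), 127), (386, np.float64(-0.234), np.float64(0.096), 128), (387, np.float64(-0.246), np.float64(0.028), 130), (388, np.float64(-0.249), np.float64(0.03), 134), (389, np.float64(-0.252), np.float64(0.025), 133), (390, np.float64(-0.256), np.float64(0.024), 132), (391, np.float64(-0.258), np.float64(0.025), 132), (392, np.float64(-0.261), np.float64(0.027), 132), (393, np.float64(-0.266), np.float64(0.016), 133), (394, np.float64(-0.267), np.float64(0.025), 130), (395, np.float64(-0.27), np.float64(0.028), 132)]
sauce [0.74  0.206 0.172]
shaker [0.705 0.111 0.049]
bowl [ 0.802 -0.014  0.008]
cup [ 0.391 -0.05   0.002]
```

View pics/topr.png

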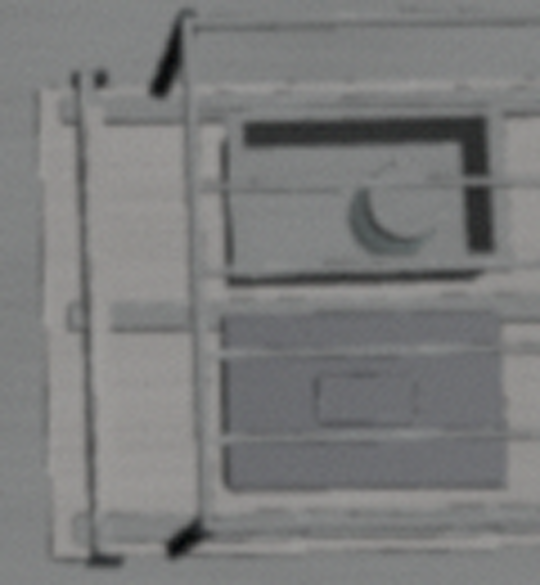

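Run:
```python
from plant import ctrl,cams
from h import *
c=cam(cams,"top");im=cv2.imread("pics/top0.png");d=np.load("pics/top0.npy")
P=cloud(c,d);g=im.max(2).astype(int)
def sub(v,lo,hi,rise):
    r=g[v,lo:hi]; r=np.convolve(r,[1,0,-1],'same')  # r[u+1]-r[u-1]
    r=r[1:-1]*(1 if rise else -1); k=r.argmax(); 
    w=np.clip(r[max(0,k-1):k+2],0,None); return lo+1+(np.arange(max(0,k-1),max(0,k-1)+len(w))*w).sum()/w.sum()
def line(name,vs,lo,hi,rise,z):
    q=np.array([(sub(v,lo,hi,rise),v) for v in vs]);W=onz(c,q,z)
    W=W[:,:2].astype(np.float32)
    l=cv2.fitLine(W,cv2.DIST_HUBER,0,.001,.001).ravel()
    # y at x
    sl=l[1]/l[0]; print(name,"slope dy/dx",sl.round(4),"y at x=.65",(l[3]+sl*(.65-l[2])).round(4),"y at .58",(l[3]+sl*(.58-l[2])).round(4))
vs=list(range(178,276))
line("deck edge",vs,336,346,True,.02)
line("strip front (top)",vs,346,352,False,.06)
m=(P[...,2]>.045)&(P[...,2]<.08);m[:, :340]=0;m[:,360:]=0;m[:170]=0;m[285:]=0
v,u=np.nonzero(m)
y=P[m][:,1];x=P[m][:,0]
A=np.c_[np.ones(len(x)),x-.58];co=np.linalg.lstsq(A,y,rcond=None)[0];print("strip mid",co,np.percentile(y-A@co,[2,98]),np.percentile(x,[1,99]),np.median(P[m][:,2]))
line("pan rim front",range(184,214),378,386,True,.10)
# rim side edges: mask by depth
m=(P[...,2]>.09)&(P[...,2]<.115);m[:, :378]=0;m[:,455:]=0;m[:170]=0;m[221:]=0
Q=P[m];print(len(Q),np.percentile(Q[:,0],[1,99]),np.percentile(Q[:,1],[1,99]))
vv,uu=np.nonzero(m);print(uu.min(),uu.max(),vv.min(),vv.max())
for u in [384,386,390,395,400,405,425,430]:
    k=np.nonzero(m[:,u])[0];print(u,k.min(),k.max(),P[k.min(),u,0].round(4),P[k.max(),u,0].round(4), g[174:182,u],g[212:222,u])
m=(P[...,2]>.17)&(P[...,2]<.21);m[:,:360]=0;m[:,500:]=0;m[:150]=0;m[285:]=0
Q=P[m];print("roof",np.percentile(Q[:,0],[1,99]),np.percentile(Q[:,1],[1,99]))
```

```text
deck edge slope dy/dx 0.0252 y at x=.65 -0.1125 y at .58 -0.1143
strip front (top) slope dy/dx 0.0158 y at x=.65 -0.1309 y at .58 -0.132
strip mid [-0.1437789   0.02493333] [-0.00755609  0.00639979] [0.42762016 0.72961797] 0.06601174227103312
pan rim front slope dy/dx nan y at x=.65 nan y at .58 nan
653 [0.59309319 0.70306953] [-0.399297   -0.22322624]
382 445 178 216
384 179 216 0.6989 0.5939 [149 138 132 133 123 113 124 128] [121 124 129 119  90  65  88 125 134 123]
386 179 216 0.6998 0.5935 [148 140 132 128 124 119 129 118] [128 131 131 120  92  65  88 126 135 123]
390 179 216 0.6998 0.5932 [150 144 132 129 127 130 127 108] [130 131 131 122  95  71 100 141 146 138]
395 179 216 0.6976 0.5935 [138 126 132 135 126 131 128 109] [132 134 135 112  82  64 101 137 139 123]
400 179 216 0.7003 0.5936 [143 137 135 125 120 126 122  96] [130 129 125 102  68  68 109 144 145 135]
405 179 213 0.6999 0.6018 [146 137 133 128 116 124 126 101] [120 117 119  93  61  68 109 146 144 136]
425 178 215 0.7047 0.5967 [143 129 123 118 109 119 111  74] [127 127 116  86  64  96 139 148 141 131]
430 178 215 0.702 0.5953 [144 133 129 122 115 124 108  68] [128 126 110  70  56  99 137 138 124 126]
roof [0.42873685 0.73828851] [-0.4624005  -0.18709936]<stdin>:8: RuntimeWarning: invalid value encountered in scalar divide
<stdin>:14: RuntimeWarning: invalid value encountered in scalar divide
```

Request:
play_rows:
  steps:
    - {"tx": -32.4, "ty": -3, "tz": -30.4, "ay": -40, "claw": 8.5}
    - {"tx": -32.4, "ty": -3, "tz": -30.4, "ay": -40, "claw": 8.5}
    - {"tx": -32.4, "ty": -3, "tz": -30.4, "ay": -40, "claw": 8.5}
    - {"tx": -32.4, "ty": -3, "tz": -30.4, "ay": -40, "claw": 8.5}
    - {"tx": -32.4, "ty": -3, "tz": -30.4, "ay": -40, "claw": 8.5}
    - {"tx": -32.4, "ty": -3, "tz": -30.4, "ay": -40, "claw": 8.5}
    - {"tx": -32.4, "ty": -3, "tz": -30.4, "ay": -40, "claw": 8.5}
    - {"tx": -32.4, "ty": -3, "tz": -30.4, "ay": -40, "claw": 8.5}
    - {"tx": -32.4, "ty": -3, "tz": -30.4, "ay": -40, "claw": 8.5}
    - {"tx": -32.4, "ty": -3, "tz": -30.4, "ay": -40, "claw": 8.5}
    - {"tx": -32.4, "ty": -3, "tz": -30.4, "ay": -40, "claw": 8.5}
    - {"tx": -32.4, "ty": -3, "tz": -30.4, "ay": -40, "claw": 8.5}

```text
invalid input at $.steps[0]: expected keys claw, tx, ty, tz, ax, ay, az
```

```bash
cat > go.py <<'E'
# usage: go.py x y z yaw_deg_of_tool_z  -> shift in tool axes (cm, deg) from measured pose
import sys
from plant import ctrl
from h import *
def report(s):
    A=R.from_quat(s["tcp_rot"]).as_matrix()
    print("t",round(s["time"],2),"p",s["eef_pos"].round(4),"yawz",np.degrees(np.arctan2(A[1,2],A[0,2])).round(2),"tiltz",A[2].round(3),"F",s["contact_force"].round(2),"M",s["wrist_torque"].round(2),"op",round(s["opening"],3),"q",s["qpos"].round(2))
    return A
s=ctrl.get_state();A=report(s)
if len(sys.argv)>4:
    t=np.array(list(map(float,sys.argv[1:4])));a=np.radians(float(sys.argv[4]))
    z=np.array([np.cos(a),np.sin(a),0]);y=np.array([0,0,-1.]);T=np.c_[np.cross(y,z),y,z]
    print("shift cm",((t-s["eef_pos"])@A*100).round(2),"turn deg",np.degrees(R.from_matrix(A.T@T).as_rotvec()).round(2))
E
python3 go.py 0.567 0.269 0.13 10.4
```

```text
t 0.15 p [ 0.283  -0.6122  0.2302] yawz -65.2 tiltz [-0.    -1.    -0.002] F [-0.21 -0.66 -0.02] M [ 0.02  0.02 -0.04] op 1.001 q [-1.29  0.29  1.58 -0.    1.28 -0.15]
shift cm [-62.74  10.17 -68.07] turn deg [  0.08 -75.6   -0.08]
```

All keys are needed in each row.

Request:
play_rows:
  steps:
    - {"tx": -32.4, "ty": -3, "tz": -30.4, "ax": 0, "ay": -40, "az": 0, "claw": 8.5}
    - {"tx": -32.4, "ty": -3, "tz": -30.4, "ax": 0, "ay": -40, "az": 0, "claw": 8.5}
    - {"tx": -32.4, "ty": -3, "tz": -30.4, "ax": 0, "ay": -40, "az": 0, "claw": 8.5}
    - {"tx": -32.4, "ty": -3, "tz": -30.4, "ax": 0, "ay": -40, "az": 0, "claw": 8.5}
    - {"tx": -32.4, "ty": -3, "tz": -30.4, "ax": 0, "ay": -40, "az": 0, "claw": 8.5}
    - {"tx": -32.4, "ty": -3, "tz": -30.4, "ax": 0, "ay": -40, "az": 0, "claw": 8.5}
    - {"tx": -32.4, "ty": -3, "tz": -30.4, "ax": 0, "ay": -40, "az": 0, "claw": 8.5}
    - {"tx": -32.4, "ty": -3, "tz": -30.4, "ax": 0, "ay": -40, "az": 0, "claw": 8.5}
    - {"tx": -32.4, "ty": -3, "tz": -30.4, "ax": 0, "ay": -40, "az": 0, "claw": 8.5}
    - {"tx": -32.4, "ty": -3, "tz": -30.4, "ax": 0, "ay": -40, "az": 0, "claw": 8.5}
    - {"tx": -32.4, "ty": -3, "tz": -30.4, "ax": 0, "ay": -40, "az": 0, "claw": 8.5}
    - {"tx": -32.4, "ty": -3, "tz": -30.4, "ax": 0, "ay": -40, "az": 0, "claw": 8.5}

```text
time: 1.15
eef_pos: [0.451, -0.1964, 0.2617]
tcp_rot: [-0.38, 0.596, -0.596, 0.381]
contact_force: [0.4, -0.2, -0.6]
opening: 0.995
```

```bash
python3 go.py 0.567 0.269 0.15 10.4
```

```text
t 1.15 p [ 0.451  -0.1964  0.2617] yawz -24.88 tiltz [-0.002 -1.     0.001] F [ 0.37 -0.24 -0.61] M [-0.01 -0.04  0.04] op 0.995 q [-0.62 -0.15  1.98  0.    1.31 -0.18]
shift cm [-47.08  11.25  -9.06] turn deg [ -0.06 -35.28  -0.09]
```

Request:
play_rows:
  steps:
    - {"tx": -47.1, "ty": 11.2, "tz": -9.1, "ax": 0, "ay": -35.3, "az": 0, "claw": 8.5}
    - {"tx": -47.1, "ty": 11.2, "tz": -9.1, "ax": 0, "ay": -35.3, "az": 0, "claw": 8.5}
    - {"tx": -47.1, "ty": 11.2, "tz": -9.1, "ax": 0, "ay": -35.3, "az": 0, "claw": 8.5}
    - {"tx": -47.1, "ty": 11.2, "tz": -9.1, "ax": 0, "ay": -35.3, "az": 0, "claw": 8.5}
    - {"tx": -47.1, "ty": 11.2, "tz": -9.1, "ax": 0, "ay": -35.3, "az": 0, "claw": 8.5}
    - {"tx": -47.1, "ty": 11.2, "tz": -9.1, "ax": 0, "ay": -35.3, "az": 0, "claw": 8.5}
    - {"tx": -47.1, "ty": 11.2, "tz": -9.1, "ax": 0, "ay": -35.3, "az": 0, "claw": 8.5}
    - {"tx": -47.1, "ty": 11.2, "tz": -9.1, "ax": 0, "ay": -35.3, "az": 0, "claw": 8.5}
    - {"tx": -47.1, "ty": 11.2, "tz": -9.1, "ax": 0, "ay": -35.3, "az": 0, "claw": 8.5}
    - {"tx": -47.1, "ty": 11.2, "tz": -9.1, "ax": 0, "ay": -35.3, "az": 0, "claw": 8.5}
    - {"tx": -47.1, "ty": 11.2, "tz": -9.1, "ax": 0, "ay": -35.3, "az": 0, "claw": 8.5}
    - {"tx": -47.1, "ty": 11.2, "tz": -9.1, "ax": 0, "ay": -35.3, "az": 0, "claw": 8.5}

```text
time: 2.15
eef_pos: [0.568, 0.2661, 0.148]
tcp_rot: [0.542, -0.454, 0.454, -0.542]
contact_force: [0.7, 0.7, 0.5]
opening: 0.991
```

```bash
python3 go.py 0.567 0.269 0.15 10.4
python3 - <<'E'
from plant import ctrl,cams
from h import *
s=ctrl.get_state();im,d=cams.read_camera("wrist");cv2.imwrite("pics/w1.png",im);np.save("pics/w1.npy",d);np.save("pics/w1p.npy",np.r_[s["eef_pos"],s["tcp_rot"]])
E
```

```text
t 2.15 p [0.568  0.2661 0.148 ] yawz 10.14 tiltz [ 0.    -1.    -0.001] F [0.71 0.66 0.55] M [-0.05 -0.    0.04] op 0.991 q [0.28 0.26 1.77 0.   1.12 0.1 ]
shift cm [-0.3  -0.2  -0.05] turn deg [ 0.05 -0.26  0.  ]
```

View pics/w1.png

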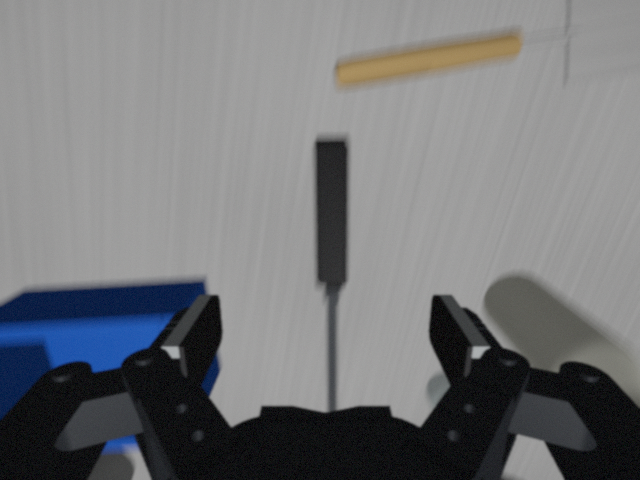

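Run:
```python
from plant import ctrl,cams
from h import *
p=np.load("pics/w1p.npy");c=cam(cams,"wrist",dict(eef_pos=p[:3],tcp_rot=p[3:]))
im=cv2.imread("pics/w1.png");g=im.max(2)
m=np.zeros((480,640),np.uint8);m[120:284,300:365]=g[120:284,300:365]<75
r=cv2.minAreaRect(np.argwhere(m)[:,::-1].astype(np.float32));print(r)
b=cv2.boxPoints(r);print(onz(c,b,.044)[:,:2].round(4).tolist(),onz(c,b,.044).mean(0))
q=np.array([(np.nonzero(m[v,:])[0].mean(),v) for v in range(150,275)])
W=onz(c,q,.044)[:,:2];l=np.polyfit(W[:,1],W[:,0],1);print("yaw",np.degrees(np.arctan(-l[0])),"x at y=.269",np.polyval(l,.269))
sh=np.array([(300+np.nonzero(g[v,300:365]<130)[0].mean(),v) for v in range(300,400)]);W=onz(c,sh,.052)[:,:2];l=np.polyfit(W[:,1],W[:,0],1);print("shaft yaw",np.degrees(np.arctan(-l[0])),"x at y=.269",np.polyval(l,.269))
```

```text
((331.0, 212.0), (142.0, 30.0), 90.0)
[[0.5511, 0.3267], [0.5707, 0.3302], [0.5908, 0.2284], [0.5685, 0.2244]] [0.57027204 0.27745503 0.044     ]
yaw 10.420344149759332 x at y=.269 0.5720983736722157
shaft yaw 10.21660421191344 x at y=.269 0.5725472511701657
```

```bash
python3 go.py 0.5715 0.273 0.014 10.3
```

```text
t 2.2 p [0.5679 0.2703 0.1462] yawz 10.26 tiltz [-0.003 -1.    -0.001] F [-0.25  2.16 -0.19] M [0.05 0.02 0.02] op 0.996 q [0.28 0.27 1.76 0.   1.11 0.1 ]
shift cm [-0.17 13.22  0.42] turn deg [ 0.08 -0.04 -0.18]
```

Request:
play_rows:
  steps:
    - {"tx": -0.2, "ty": 3, "tz": 0.45, "ax": 0, "ay": 0, "az": 0, "claw": 8.5}
    - {"tx": -0.2, "ty": 6, "tz": 0.45, "ax": 0, "ay": 0, "az": 0, "claw": 8.5}
    - {"tx": -0.2, "ty": 9, "tz": 0.45, "ax": 0, "ay": 0, "az": 0, "claw": 8.5}
    - {"tx": -0.2, "ty": 11, "tz": 0.45, "ax": 0, "ay": 0, "az": 0, "claw": 8.5}
    - {"tx": -0.2, "ty": 12, "tz": 0.45, "ax": 0, "ay": 0, "az": 0, "claw": 8.5}
    - {"tx": -0.2, "ty": 12.5, "tz": 0.45, "ax": 0, "ay": 0, "az": 0, "claw": 6}
    - {"tx": -0.2, "ty": 12.5, "tz": 0.45, "ax": 0, "ay": 0, "az": 0, "claw": 6}
    - {"tx": -0.2, "ty": 12.5, "tz": 0.45, "ax": 0, "ay": 0, "az": 0, "claw": 6}

```text
time: 2.87
eef_pos: [0.5732, 0.2668, 0.0256]
tcp_rot: [-0.541, 0.454, -0.455, 0.543]
contact_force: [-0.4, -0.7, -0.6]
opening: 0.7
```

```bash
python3 go.py 0.5715 0.273 0.014 10.3
```

```text
t 2.87 p [0.5732 0.2668 0.0256] yawz 10.08 tiltz [-0.    -1.     0.002] F [-0.42 -0.73 -0.56] M [0.02 0.02 0.01] op 0.7 q [ 0.28  0.43  1.8  -0.    0.91  0.1 ]
shift cm [-0.64  1.16 -0.06] turn deg [-0.12 -0.22 -0.01]
```

Request:
play_rows:
  steps:
    - {"tx": -0.5, "ty": 1.0, "tz": -0.05, "ax": 0, "ay": -0.2, "az": 0, "claw": 4}
    - {"tx": -0.5, "ty": 1.0, "tz": -0.05, "ax": 0, "ay": -0.2, "az": 0, "claw": 4}
    - {"tx": -0.5, "ty": 1.0, "tz": -0.05, "ax": 0, "ay": -0.2, "az": 0, "claw": 4}
    - {"tx": -0.5, "ty": 1.0, "tz": -0.05, "ax": 0, "ay": -0.2, "az": 0, "claw": 1.5}
    - {"tx": -0.5, "ty": 1.0, "tz": -0.05, "ax": 0, "ay": -0.2, "az": 0, "claw": 1.5}
    - {"tx": -0.5, "ty": 1.0, "tz": -0.05, "ax": 0, "ay": -0.2, "az": 0, "claw": 1.5}
    - {"tx": -0.5, "ty": 1.0, "tz": -0.05, "ax": 0, "ay": -0.2, "az": 0, "claw": 1.5}
    - {"tx": -0.5, "ty": 1.0, "tz": -0.05, "ax": 0, "ay": -0.2, "az": 0, "claw": 1.5}
  grip_force: 110

```text
time: 3.53
eef_pos: [0.5712, 0.2719, 0.0151]
tcp_rot: [-0.542, 0.453, -0.453, 0.543]
contact_force: [-1.6, 1.3, 3.6]
opening: 0.266
```

```bash
python3 go.py 0.5715 0.273 0.014 10.3
```

```text
t 3.53 p [0.5712 0.2719 0.0151] yawz 10.3 tiltz [-0.    -1.     0.001] F [-1.55  1.29  3.64] M [0.1  0.07 0.02] op 0.266 q [0.28 0.45 1.8  0.   0.89 0.1 ]
shift cm [-0.1   0.11  0.05] turn deg [-0.07  0.   -0.02]
```

Request:
play_rows:
  steps:
    - {"tx": 0, "ty": -1, "tz": 0, "ax": 0, "ay": 0, "az": 0, "claw": 1.5}
    - {"tx": 0, "ty": -3, "tz": 0, "ax": 0, "ay": 0, "az": 0, "claw": 1.5}
    - {"tx": 0, "ty": -6, "tz": 0, "ax": 0, "ay": 0, "az": 0, "claw": 1.5}
    - {"tx": 0, "ty": -9, "tz": 0, "ax": 0, "ay": 0, "az": 0, "claw": 1.5}
    - {"tx": 0, "ty": -10.3, "tz": 0, "ax": 0, "ay": 0, "az": 0, "claw": 1.5}
    - {"tx": 0, "ty": -10.3, "tz": 0, "ax": 0, "ay": 0, "az": 0, "claw": 1.5}
    - {"tx": 0, "ty": -10.3, "tz": 0, "ax": 0, "ay": 0, "az": 0, "claw": 1.5}

```text
time: 4.12
eef_pos: [0.5706, 0.2715, 0.1172]
tcp_rot: [-0.543, 0.453, -0.453, 0.543]
contact_force: [-0.1, -0.8, -2.6]
opening: 0.267
```

```bash
python3 go.py 0.6382 0.10 0.118 1.43
```

```text
t 4.12 p [0.5706 0.2715 0.1172] yawz 10.29 tiltz [-0. -1.  0.] F [-0.05 -0.78 -2.61] M [ 0.09  0.02 -0.05] op 0.267 q [ 0.28  0.31  1.77 -0.    1.06  0.1 ]
shift cm [18.08 -0.07  3.59] turn deg [-0.02  8.86 -0.  ]
```

Request:
play_rows:
  steps:
    - {"tx": 2, "ty": 0, "tz": 0.4, "ax": 0, "ay": 1, "az": 0, "claw": 1.5}
    - {"tx": 5, "ty": 0, "tz": 1, "ax": 0, "ay": 2.5, "az": 0, "claw": 1.5}
    - {"tx": 8.5, "ty": 0, "tz": 1.7, "ax": 0, "ay": 4.2, "az": 0, "claw": 1.5}
    - {"tx": 12, "ty": 0, "tz": 2.4, "ax": 0, "ay": 6, "az": 0, "claw": 1.5}
    - {"tx": 15, "ty": 0, "tz": 3, "ax": 0, "ay": 7.5, "az": 0, "claw": 1.5}
    - {"tx": 17, "ty": 0, "tz": 3.4, "ax": 0, "ay": 8.5, "az": 0, "claw": 1.5}
    - {"tx": 18, "ty": 0, "tz": 3.6, "ax": 0, "ay": 8.9, "az": 0, "claw": 1.5}
    - {"tx": 18, "ty": 0, "tz": 3.6, "ax": 0, "ay": 8.9, "az": 0, "claw": 1.5}
    - {"tx": 18, "ty": 0, "tz": 3.6, "ax": 0, "ay": 8.9, "az": 0, "claw": 1.5}
    - {"tx": 18, "ty": 0, "tz": 3.6, "ax": 0, "ay": 8.9, "az": 0, "claw": 1.5}

```text
time: 4.95
eef_pos: [0.6371, 0.1022, 0.116]
tcp_rot: [0.507, -0.494, 0.493, -0.506]
contact_force: [0.4, 1.0, -3.0]
opening: 0.26
```

```bash
python3 go.py 0.6413 -0.024 0.118 1.43
cat > snap.py <<'E'
import sys
from plant import ctrl,cams
from h import *
k=sys.argv[1]
for n in sys.argv[2:]:
    s=ctrl.get_state();im,d=cams.read_camera(n);cv2.imwrite(f"pics/{n}{k}.png",im);np.save(f"pics/{n}{k}.npy",d);np.save(f"pics/{n}{k}p.npy",np.r_[s["eef_pos"],s["tcp_rot"]])
    if n=="top": cv2.imwrite(f"pics/{n}{k}c.png",cv2.resize(im[130:290,190:460],None,fx=2.9,fy=2.9,interpolation=cv2.INTER_CUBIC))
    if n=="scene": cv2.imwrite(f"pics/{n}{k}c.png",cv2.resize(im[130:330,130:400],None,fx=2.9,fy=2.9,interpolation=cv2.INTER_CUBIC))
E
python3 snap.py 2 top scene
```

```text
t 4.95 p [0.6371 0.1022 0.116 ] yawz 1.47 tiltz [-0.001 -1.    -0.003] F [ 0.37  0.95 -3.  ] M [ 0.05  0.03 -0.01] op 0.26 q [ 0.    0.34  1.74  0.    1.07 -0.02]
shift cm [12.63 -0.21  0.1 ] turn deg [ 0.15  0.04 -0.04]
```

View pics/top2c.png

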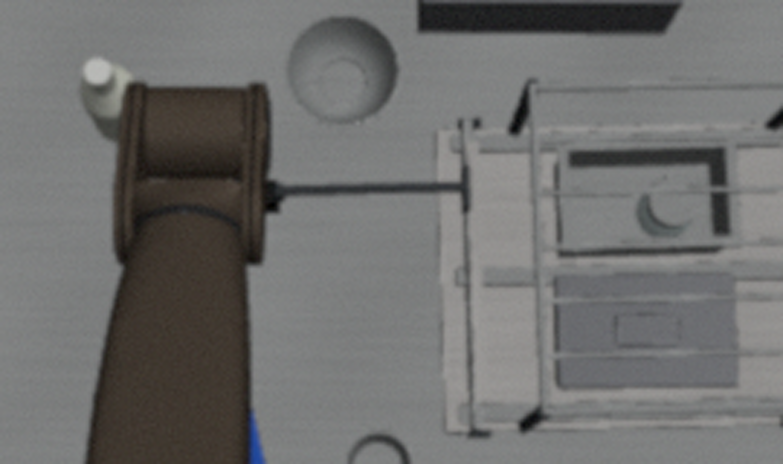

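View pics/scene2.png

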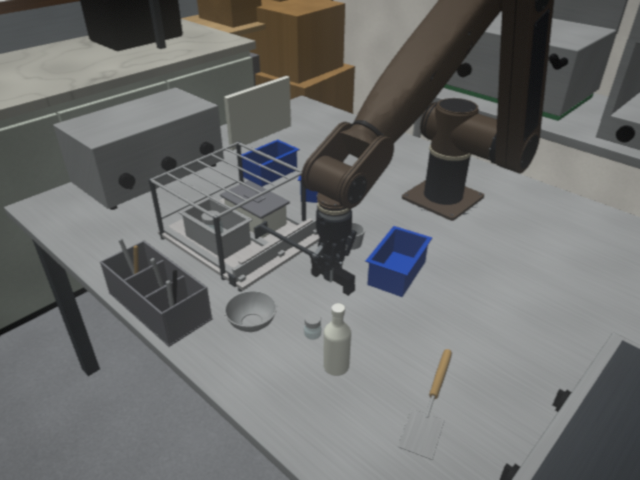

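Run:
```python
from plant import ctrl,cams
from h import *
c=cam(cams,"top");im=cv2.imread("pics/top2.png");d=np.load("pics/top2.npy");P=cloud(c,d)
g=im.max(2)
b=190,130
print("claw ends/centre",onz(c,[(190+465/2.9,130+170/2.9),(190+465/2.9,130+211/2.9)],.152))
m=(P[...,2]>.12)&(P[...,2]<.17);m[:,:288]=0;m[:,357:]=0;m[:180]=0;m[215:]=0
Q=P[m];print(len(Q))
u=np.nonzero(m)[1]
for lo,hi in [(288,300),(300,315),(315,330),(330,346),(346,349),(349,352),(352,355)]:
    k=(u>=lo)&(u<hi);print(lo,k.sum(),Q[k].mean(0).round(4) if k.sum() else '',(Q[k].min(0).round(4),Q[k].max(0).round(4)) if lo>=346 and k.sum() else '')
```

```text
claw ends/centre [[ 0.65898822 -0.12959166  0.152     ]
 [ 0.61979922 -0.12929545  0.152     ]]
273
288 49 [0.6392 0.0257 0.151 ] 
300 44 [ 0.6404 -0.0116  0.1539] 
315 54 [ 0.6417 -0.0538  0.1529] 
330 64 [ 0.6425 -0.0946  0.1519] 
346 10 [ 0.6432 -0.12    0.1533] (array([ 0.6404, -0.1233,  0.143 ]), array([ 0.6463, -0.1172,  0.1591]))
349 49 [ 0.6426 -0.1291  0.1461] (array([ 0.6236, -0.1328,  0.1202]), array([ 0.6648, -0.1255,  0.1602]))
352 3 [ 0.6268 -0.1336  0.1549] (array([ 0.6248, -0.1339,  0.1512]), array([ 0.6293, -0.1334,  0.1576]))
```

Request:
play_rows:
  steps:
    - {"tx": 2, "ty": -0.2, "tz": 0.1, "ax": 0, "ay": 0, "az": 0, "claw": 1.5}
    - {"tx": 4, "ty": -0.2, "tz": 0.1, "ax": 0, "ay": 0, "az": 0, "claw": 1.5}
    - {"tx": 6, "ty": -0.2, "tz": 0.1, "ax": 0, "ay": 0, "az": 0, "claw": 1.5}
    - {"tx": 8, "ty": -0.2, "tz": 0.1, "ax": 0, "ay": 0, "az": 0, "claw": 1.5}
    - {"tx": 10, "ty": -0.2, "tz": 0.1, "ax": 0, "ay": 0, "az": 0, "claw": 1.5}
    - {"tx": 11.5, "ty": -0.2, "tz": 0.1, "ax": 0, "ay": 0, "az": 0, "claw": 1.5}
    - {"tx": 12.6, "ty": -0.2, "tz": 0.1, "ax": 0, "ay": 0, "az": 0, "claw": 1.5}
    - {"tx": 12.6, "ty": -0.2, "tz": 0.1, "ax": 0, "ay": 0, "az": 0, "claw": 1.5}
    - {"tx": 12.6, "ty": -0.2, "tz": 0.1, "ax": 0, "ay": 0, "az": 0, "claw": 1.5}
    - {"tx": 12.6, "ty": -0.2, "tz": 0.1, "ax": 0, "ay": 0, "az": 0, "claw": 1.5}
    - {"tx": 12.6, "ty": -0.2, "tz": 0.1, "ax": 0, "ay": 0, "az": 0, "claw": 1.5}

```text
time: 5.97
eef_pos: [0.6422, -0.0238, 0.1192]
tcp_rot: [-0.506, 0.494, -0.493, 0.506]
contact_force: [0.1, -0.8, -2.3]
opening: 0.263
```

```bash
python3 go.py 0.6413 -0.024 0.078 1.43; python3 snap.py 3 top scene
```

```text
t 5.97 p [ 0.6422 -0.0238  0.1192] yawz 1.46 tiltz [-0. -1. -0.] F [ 0.1  -0.8  -2.33] M [ 0.05 -0.02  0.02] op 0.263 q [-0.19  0.33  1.74  0.    1.07 -0.22]
shift cm [ 0.02  4.12 -0.09] turn deg [ 0.01  0.03 -0.03]
```

View pics/top3c.png

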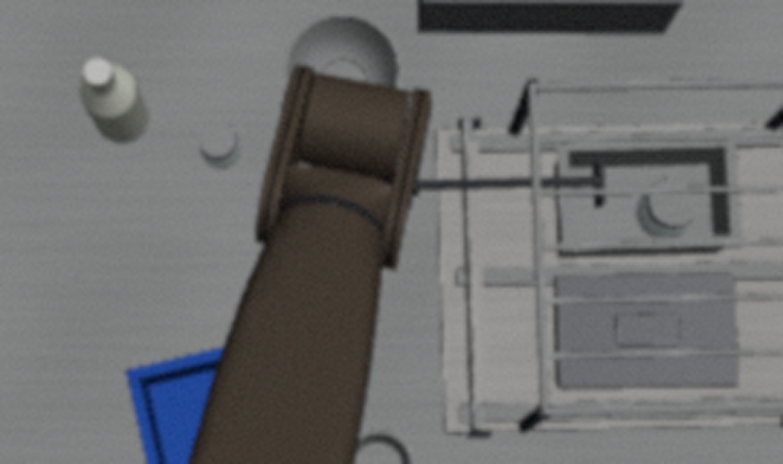

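View pics/scene3c.png

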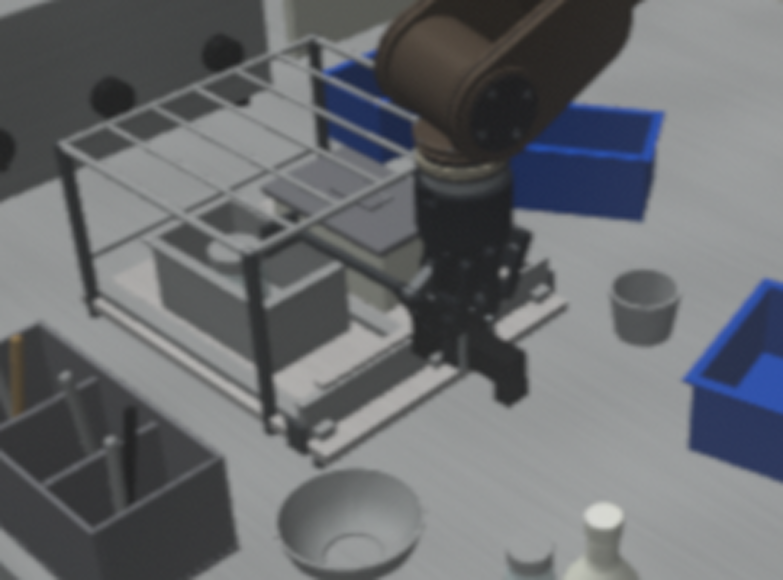

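Request:
play_rows:
  steps:
    - {"tx": 0, "ty": 0.7, "tz": -0.05, "ax": 0, "ay": 0, "az": 0, "claw": 1.5}
    - {"tx": 0, "ty": 1.4, "tz": -0.05, "ax": 0, "ay": 0, "az": 0, "claw": 1.5}
    - {"tx": 0, "ty": 2, "tz": -0.05, "ax": 0, "ay": 0, "az": 0, "claw": 1.5}
    - {"tx": 0, "ty": 2.6, "tz": -0.05, "ax": 0, "ay": 0, "az": 0, "claw": 1.5}
    - {"tx": 0, "ty": 3.2, "tz": -0.05, "ax": 0, "ay": 0, "az": 0, "claw": 1.5}
    - {"tx": 0, "ty": 3.7, "tz": -0.05, "ax": 0, "ay": 0, "az": 0, "claw": 1.5}
    - {"tx": 0, "ty": 4.1, "tz": -0.05, "ax": 0, "ay": 0, "az": 0, "claw": 1.5}
    - {"tx": 0, "ty": 4.1, "tz": -0.05, "ax": 0, "ay": 0, "az": 0, "claw": 1.5}
    - {"tx": 0, "ty": 4.1, "tz": -0.05, "ax": 0, "ay": 0, "az": 0, "claw": 1.5}

```text
time: 6.82
eef_pos: [0.6417, -0.025, 0.078]
tcp_rot: [0.506, -0.494, 0.494, -0.506]
contact_force: [0.8, 0.7, -2.3]
opening: 0.266
```

```bash
python3 go.py 0.6413 -0.024 0.078 1.43; python3 snap.py 4 top scene
```

```text
t 6.82 p [ 0.6417 -0.025   0.078 ] yawz 1.39 tiltz [-0.    -1.    -0.001] F [ 0.85  0.74 -2.35] M [ 0.02 -0.02 -0.03] op 0.266 q [-0.2   0.38  1.76  0.    1.   -0.22]
shift cm [-0.1  -0.   -0.04] turn deg [ 0.03 -0.04 -0.01]
```

View pics/top4c.png

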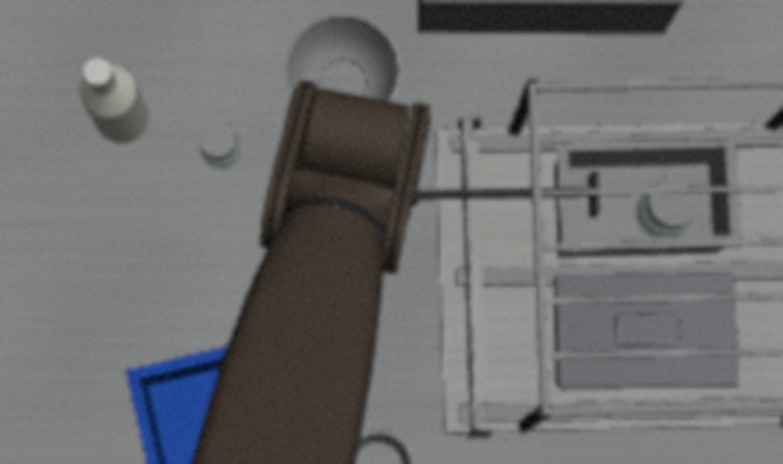

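View pics/scene4c.png

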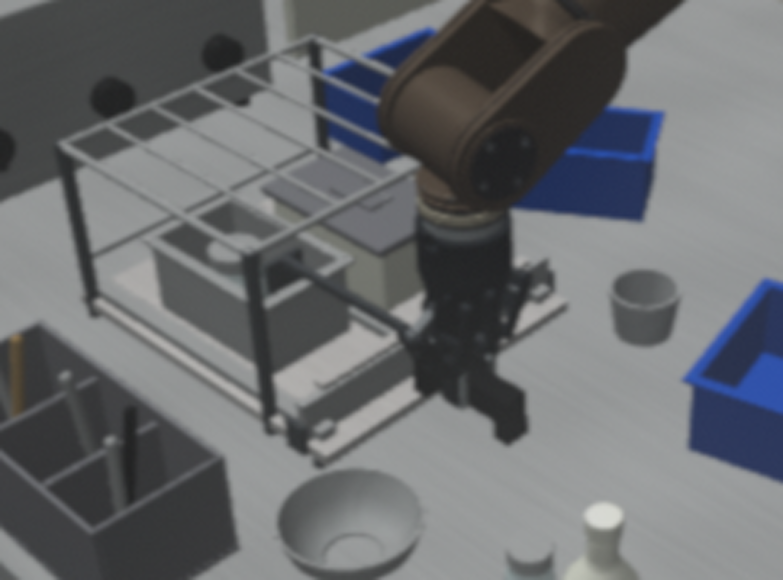

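Request:
play_rows:
  steps:
    - {"tx": -0.3, "ty": 0, "tz": 0, "ax": 0, "ay": 0, "az": 0, "claw": 1.5}
    - {"tx": -0.6, "ty": 0, "tz": 0, "ax": 0, "ay": 0, "az": 0, "claw": 1.5}
    - {"tx": -0.9, "ty": 0, "tz": 0, "ax": 0, "ay": 0, "az": 0, "claw": 1.5}
    - {"tx": -1.2, "ty": 0, "tz": 0, "ax": 0, "ay": 0, "az": 0, "claw": 1.5}
    - {"tx": -1.4, "ty": 0, "tz": 0, "ax": 0, "ay": 0, "az": 0, "claw": 1.5}
    - {"tx": -1.5, "ty": 0, "tz": 0, "ax": 0, "ay": 0, "az": 0, "claw": 1.5}
    - {"tx": -1.6, "ty": 0, "tz": 0, "ax": 0, "ay": 0, "az": 0, "claw": 1.5}
    - {"tx": -1.7, "ty": 0, "tz": 0, "ax": 0, "ay": 0, "az": 0, "claw": 1.5}
    - {"tx": -1.8, "ty": 0, "tz": 0, "ax": 0, "ay": 0, "az": 0, "claw": 1.5}
    - {"tx": -1.9, "ty": 0, "tz": 0, "ax": 0, "ay": 0, "az": 0, "claw": 1.5}
    - {"tx": -2.0, "ty": 0, "tz": 0, "ax": 0, "ay": 0, "az": 0, "claw": 1.5}

```text
time: 7.83
eef_pos: [0.6414, -0.005, 0.0783]
tcp_rot: [0.506, -0.494, 0.494, -0.506]
contact_force: [-0.8, -3.0, -3.1]
opening: 0.261
```

```bash
python3 go.py;python3 snap.py 5 top
```

```text
t 7.83 p [ 0.6414 -0.005   0.0783] yawz 1.4 tiltz [ 0. -1.  0.] F [-0.82 -2.96 -3.08] M [-0.56  0.05  0.  ] op 0.261 q [-0.17  0.37  1.76 -0.    1.   -0.19]
```

View pics/top5c.png

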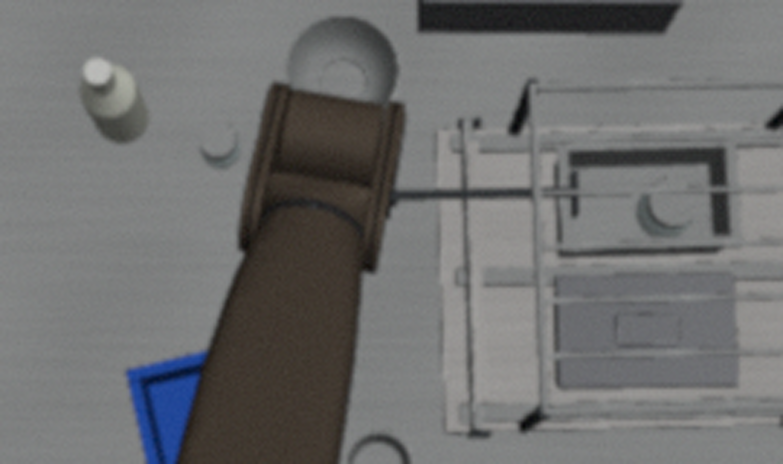

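Request:
play_rows:
  steps:
    - {"tx": -0.1, "ty": 0, "tz": 0, "ax": 0, "ay": 0, "az": 0, "claw": 1.5}
    - {"tx": -0.3, "ty": 0, "tz": 0, "ax": 0, "ay": 0, "az": 0, "claw": 1.5}
    - {"tx": -0.5, "ty": 0, "tz": 0, "ax": 0, "ay": 0, "az": 0, "claw": 1.5}
    - {"tx": -0.75, "ty": 0, "tz": 0, "ax": 0, "ay": 0, "az": 0, "claw": 1.5}
    - {"tx": -1.0, "ty": 0, "tz": 0, "ax": 0, "ay": 0, "az": 0, "claw": 1.5}
    - {"tx": -1.25, "ty": 0, "tz": 0, "ax": 0, "ay": 0, "az": 0, "claw": 1.5}
    - {"tx": -1.5, "ty": 0, "tz": 0, "ax": 0, "ay": 0, "az": 0, "claw": 1.5}
    - {"tx": -1.75, "ty": 0, "tz": 0, "ax": 0, "ay": 0, "az": 0, "claw": 1.5}
    - {"tx": -2.0, "ty": 0, "tz": 0, "ax": 0, "ay": 0, "az": 0, "claw": 1.5}
    - {"tx": -2.25, "ty": 0, "tz": 0, "ax": 0, "ay": 0, "az": 0, "claw": 1.5}
    - {"tx": -2.5, "ty": 0, "tz": 0, "ax": 0, "ay": 0, "az": 0, "claw": 1.5}

```text
time: 8.8
eef_pos: [0.6408, 0.0203, 0.0783]
tcp_rot: [0.506, -0.494, 0.494, -0.506]
contact_force: [0.2, -4.6, -2.4]
opening: 0.26
```

```bash
python3 go.py;python3 snap.py 6 top
```

```text
t 8.8 p [0.6408 0.0203 0.0783] yawz 1.4 tiltz [ 0. -1.  0.] F [ 0.19 -4.55 -2.38] M [-0.56 -0.04 -0.02] op 0.26 q [-0.13  0.37  1.77 -0.    1.   -0.15]
```

View pics/top6c.png

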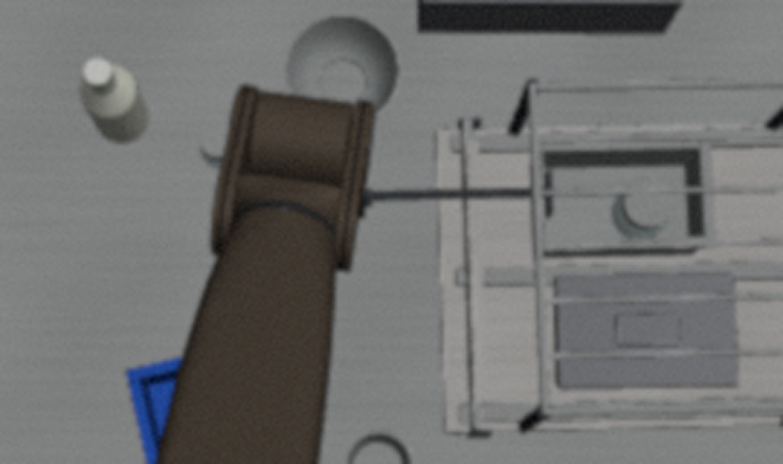

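Request:
play_rows:
  steps:
    - {"tx": -0.2, "ty": 0, "tz": 0, "ax": 0, "ay": 0, "az": 0, "claw": 1.5}
    - {"tx": -0.6, "ty": 0, "tz": 0, "ax": 0, "ay": 0, "az": 0, "claw": 1.5}
    - {"tx": -1.0, "ty": 0, "tz": 0, "ax": 0, "ay": 0, "az": 0, "claw": 1.5}
    - {"tx": -1.4, "ty": 0, "tz": 0, "ax": 0, "ay": 0, "az": 0, "claw": 1.5}
    - {"tx": -1.8, "ty": 0, "tz": 0, "ax": 0, "ay": 0, "az": 0, "claw": 1.5}
    - {"tx": -2.2, "ty": 0, "tz": 0, "ax": 0, "ay": 0, "az": 0, "claw": 1.5}
    - {"tx": -2.6, "ty": 0, "tz": 0, "ax": 0, "ay": 0, "az": 0, "claw": 1.5}
    - {"tx": -3.0, "ty": 0, "tz": 0, "ax": 0, "ay": 0, "az": 0, "claw": 1.5}
    - {"tx": -3.4, "ty": 0, "tz": 0, "ax": 0, "ay": 0, "az": 0, "claw": 1.5}
    - {"tx": -3.8, "ty": 0, "tz": 0, "ax": 0, "ay": 0, "az": 0, "claw": 1.5}
    - {"tx": -4.2, "ty": 0, "tz": 0, "ax": 0, "ay": 0, "az": 0, "claw": 1.5}
    - {"tx": -4.5, "ty": 0, "tz": 0, "ax": 0, "ay": 0, "az": 0, "claw": 1.5}

```text
time: 9.85
eef_pos: [0.6396, 0.0655, 0.0783]
tcp_rot: [0.506, -0.494, 0.494, -0.506]
contact_force: [0.6, -4.2, -2.1]
opening: 0.261
```

```bash
python3 go.py;python3 snap.py 7 top scene
```

```text
t 9.85 p [0.6396 0.0655 0.0783] yawz 1.41 tiltz [-0. -1. -0.] F [ 0.55 -4.21 -2.1 ] M [-0.59 -0.04 -0.01] op 0.261 q [-0.06  0.38  1.76  0.    1.   -0.08]
```

View pics/top7c.png

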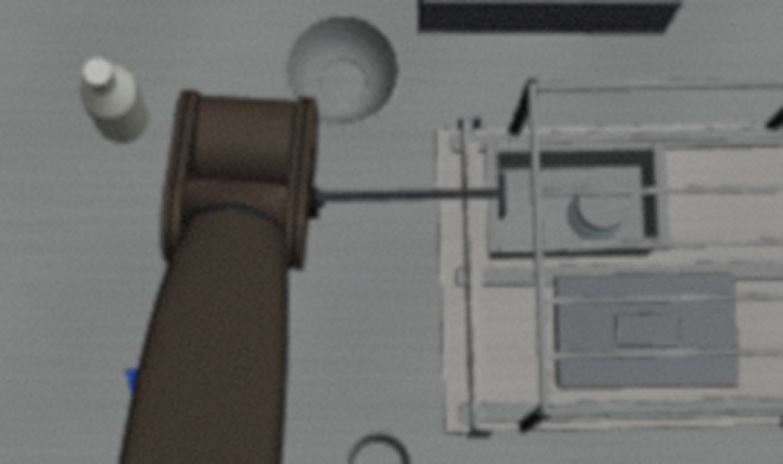

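View pics/scene7c.png

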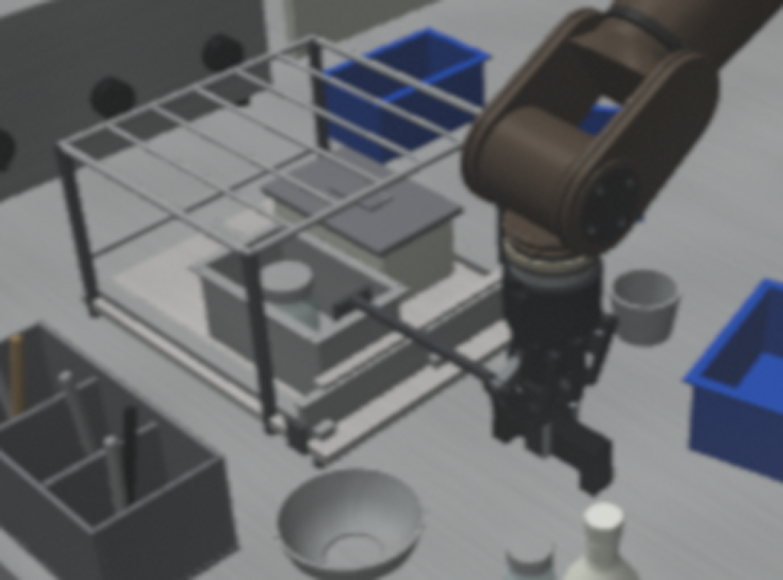

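Request:
play_rows:
  steps:
    - {"tx": -0.1, "ty": 0, "tz": 0, "ax": 0, "ay": 0, "az": 0, "claw": 1.5}
    - {"tx": -0.2, "ty": 0, "tz": 0, "ax": 0, "ay": 0, "az": 0, "claw": 1.5}
    - {"tx": -0.3, "ty": 0, "tz": 0, "ax": 0, "ay": 0, "az": 0, "claw": 1.5}
    - {"tx": -0.4, "ty": 0, "tz": 0, "ax": 0, "ay": 0, "az": 0, "claw": 1.5}
    - {"tx": -0.5, "ty": 0, "tz": 0, "ax": 0, "ay": 0, "az": 0, "claw": 1.5}
    - {"tx": -0.6, "ty": 0, "tz": 0, "ax": 0, "ay": 0, "az": 0, "claw": 1.5}
    - {"tx": -0.7, "ty": 0, "tz": 0, "ax": 0, "ay": 0, "az": 0, "claw": 1.5}
    - {"tx": -0.8, "ty": 0, "tz": 0, "ax": 0, "ay": 0, "az": 0, "claw": 1.5}
    - {"tx": -0.9, "ty": 0, "tz": 0, "ax": 0, "ay": 0, "az": 0, "claw": 1.5}

```text
time: 10.7
eef_pos: [0.6394, 0.0741, 0.0783]
tcp_rot: [0.506, -0.494, 0.494, -0.506]
contact_force: [-0.0, -3.8, -2.8]
opening: 0.262
```

```bash
python3 go.py;python3 snap.py 8 top
python3 - <<'E'
from plant import ctrl,cams
from h import *
c=cam(cams,"top")
for k in "78":
    P=cloud(c,np.load(f"pics/top{k}.npy"))
    m=(P[...,2]>.088)&(P[...,2]<.113);m[:170]=0;m[221:]=0;m[:,354:358]*=False;m[:,:352]=0;m[:,375:]=0
    for v in [184,188,204,208,212]:
        us=np.nonzero(m[v])[0]; print(k,v,us[:3],[P[v,u].round(4).tolist() for u in us[:2]])
E
```

```text
t 10.7 p [0.6394 0.0741 0.0783] yawz 1.39 tiltz [-0. -1. -0.] F [-0.   -3.81 -2.8 ] M [-0.61 -0.07 -0.01] op 0.262 q [-0.04  0.38  1.76 -0.    1.   -0.07]
7 184 [358 359 360] [[0.6834, -0.1547, 0.105], [0.6842, -0.1578, 0.1017]]
7 188 [358 359 360] [[0.6739, -0.1554, 0.0963], [0.6722, -0.1575, 0.1037]]
7 204 [358 359 360] [[0.6263, -0.1543, 0.1039], [0.6271, -0.1574, 0.1]]
7 208 [358 359 360] [[0.6154, -0.1543, 0.1018], [0.6137, -0.1564, 0.1101]]
7 212 [358 359 360] [[0.6047, -0.1546, 0.098], [0.6057, -0.1578, 0.0929]]
8 184 [] []
8 188 [358] [[0.673, -0.155, 0.1002]]
8 204 [358 359 360] [[0.6259, -0.1541, 0.106], [0.6256, -0.1567, 0.1075]]
8 208 [358] [[0.6159, -0.1546, 0.0992]]
8 212 [358] [[0.6037, -0.1541, 0.1033]]
```

Request:
play_rows:
  steps:
    - {"tx": -0.05, "ty": 0, "tz": 0, "ax": 0, "ay": 0, "az": 0, "claw": 1.5}
    - {"tx": -0.1, "ty": 0, "tz": 0, "ax": 0, "ay": 0, "az": 0, "claw": 1.5}
    - {"tx": -0.15, "ty": 0, "tz": 0, "ax": 0, "ay": 0, "az": 0, "claw": 1.5}
    - {"tx": -0.2, "ty": 0, "tz": 0, "ax": 0, "ay": 0, "az": 0, "claw": 1.5}
    - {"tx": -0.25, "ty": 0, "tz": 0, "ax": 0, "ay": 0, "az": 0, "claw": 1.5}
    - {"tx": -0.3, "ty": 0, "tz": 0, "ax": 0, "ay": 0, "az": 0, "claw": 1.5}
    - {"tx": -0.35, "ty": 0, "tz": 0, "ax": 0, "ay": 0, "az": 0, "claw": 1.5}
    - {"tx": -0.4, "ty": 0, "tz": 0, "ax": 0, "ay": 0, "az": 0, "claw": 1.5}

```text
time: 11.42
eef_pos: [0.6393, 0.0779, 0.0783]
tcp_rot: [0.506, -0.494, 0.494, -0.506]
contact_force: [0.4, -4.8, -2.2]
opening: 0.263
```

```bash
python3 go.py
```

```text
t 11.42 p [0.6393 0.0779 0.0783] yawz 1.39 tiltz [ 0. -1. -0.] F [ 0.41 -4.79 -2.18] M [-0.66  0.02 -0.02] op 0.263 q [-0.04  0.38  1.76 -0.    1.01 -0.06]
```

Request:
play_rows:
  steps:
    - {"tx": -0.03, "ty": 0, "tz": 0, "ax": 0, "ay": 0, "az": 0, "claw": 1.5}
    - {"tx": -0.06, "ty": 0, "tz": 0, "ax": 0, "ay": 0, "az": 0, "claw": 1.5}
    - {"tx": -0.09, "ty": 0, "tz": 0, "ax": 0, "ay": 0, "az": 0, "claw": 1.5}
    - {"tx": -0.12, "ty": 0, "tz": 0, "ax": 0, "ay": 0, "az": 0, "claw": 1.5}
    - {"tx": -0.15, "ty": 0, "tz": 0, "ax": 0, "ay": 0, "az": 0, "claw": 1.5}
    - {"tx": -0.18, "ty": 0, "tz": 0, "ax": 0, "ay": 0, "az": 0, "claw": 1.5}
    - {"tx": -0.21, "ty": 0, "tz": 0, "ax": 0, "ay": 0, "az": 0, "claw": 1.5}

```text
time: 12.0
eef_pos: [0.6393, 0.0797, 0.0783]
tcp_rot: [0.506, -0.494, 0.494, -0.506]
contact_force: [0.4, -7.0, -2.5]
opening: 0.263
```

```bash
python3 go.py
```

```text
t 12.0 p [0.6393 0.0797 0.0783] yawz 1.41 tiltz [ 0.001 -1.    -0.   ] F [ 0.35 -6.98 -2.48] M [-0.93  0.01 -0.07] op 0.263 q [-0.03  0.38  1.76 -0.    1.01 -0.06]
```

Request:
play_rows:
  steps:
    - {"tx": -0.01, "ty": 0, "tz": 0, "ax": 0, "ay": 0, "az": 0, "claw": 1.5}
    - {"tx": -0.02, "ty": 0, "tz": 0, "ax": 0, "ay": 0, "az": 0, "claw": 1.5}
    - {"tx": -0.02, "ty": 0, "tz": 0, "ax": 0, "ay": 0, "az": 0, "claw": 1.5}

```text
time: 12.25
eef_pos: [0.6393, 0.0797, 0.0782]
tcp_rot: [0.506, -0.494, 0.494, -0.506]
contact_force: [-0.2, -6.4, -3.1]
opening: 0.26
```

```bash
python3 go.py
```

```text
t 12.25 p [0.6393 0.0797 0.0782] yawz 1.41 tiltz [ 0.001 -1.    -0.   ] F [-0.23 -6.44 -3.09] M [-0.88  0.04 -0.03] op 0.26 q [-0.03  0.38  1.76 -0.    1.01 -0.06]
```

Request:
play_rows:
  steps:
    - {"tx": -0.015, "ty": 0, "tz": 0, "ax": 0, "ay": 0, "az": 0, "claw": 1.5}
    - {"tx": -0.03, "ty": 0, "tz": 0, "ax": 0, "ay": 0, "az": 0, "claw": 1.5}
    - {"tx": -0.03, "ty": 0, "tz": 0, "ax": 0, "ay": 0, "az": 0, "claw": 1.5}

```text
time: 12.5
eef_pos: [0.6393, 0.0797, 0.0782]
tcp_rot: [0.507, -0.493, 0.494, -0.506]
contact_force: [-1.1, -6.7, -3.0]
opening: 0.262
```

```bash
python3 go.py
```

```text
t 12.5 p [0.6393 0.0797 0.0782] yawz 1.4 tiltz [ 0.002 -1.    -0.   ] F [-1.15 -6.67 -2.99] M [-1.02  0.03 -0.04] op 0.262 q [-0.03  0.38  1.76 -0.    1.01 -0.06]
```

Request:
play_rows:
  steps:
    - {"tx": -0.02, "ty": 0, "tz": 0, "ax": 0, "ay": 0, "az": 0, "claw": 1.5}
    - {"tx": -0.04, "ty": 0, "tz": 0, "ax": 0, "ay": 0, "az": 0, "claw": 1.5}
    - {"tx": -0.05, "ty": 0, "tz": 0, "ax": 0, "ay": 0, "az": 0, "claw": 1.5}
    - {"tx": -0.05, "ty": 0, "tz": 0, "ax": 0, "ay": 0, "az": 0, "claw": 1.5}

```text
time: 12.83
eef_pos: [0.6393, 0.0797, 0.0782]
tcp_rot: [0.507, -0.493, 0.494, -0.506]
contact_force: [0.4, -8.1, -3.4]
opening: 0.263
```

```bash
python3 go.py; python3 snap.py 9 top scene; python3 go.py
```

```text
t 12.83 p [0.6393 0.0797 0.0782] yawz 1.41 tiltz [ 0.002 -1.    -0.   ] F [ 0.38 -8.07 -3.38] M [-1.14 -0.01 -0.01] op 0.263 q [-0.03  0.38  1.76 -0.    1.01 -0.06]
t 12.93 p [0.6393 0.0797 0.0782] yawz 1.4 tiltz [ 0.002 -1.    -0.   ] F [ 0.55 -9.15 -3.73] M [-1.18 -0.01 -0.  ] op 0.263 q [-0.03  0.38  1.76 -0.    1.01 -0.06]
```

View pics/top9c.png

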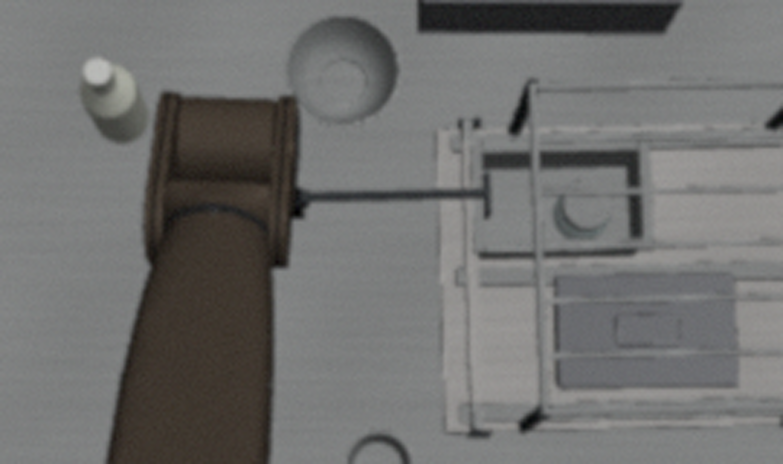

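View pics/scene9c.png

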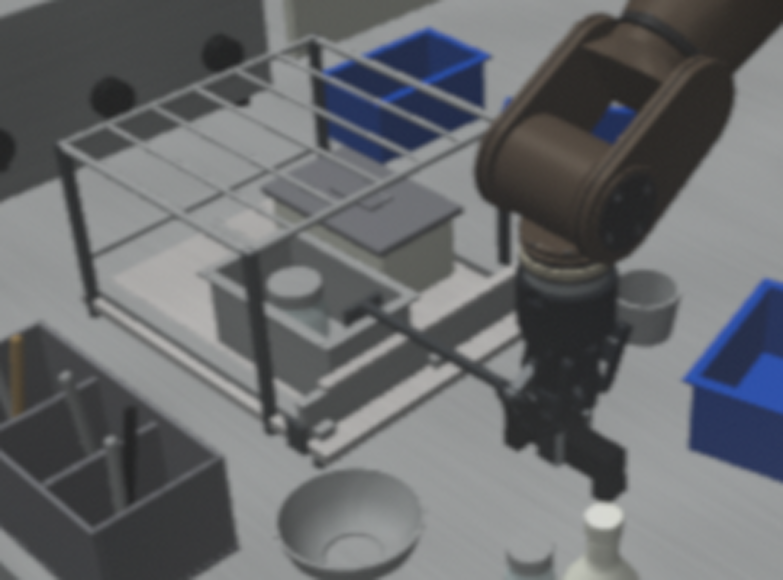

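Request:
play_rows:
  steps:
    - {"tx": -0.02, "ty": 0, "tz": 0, "ax": 0, "ay": 0, "az": 0, "claw": 1.5}
    - {"tx": -0.04, "ty": 0, "tz": 0, "ax": 0, "ay": 0, "az": 0, "claw": 1.5}
    - {"tx": -0.04, "ty": 0, "tz": 0, "ax": 0, "ay": 0, "az": 0, "claw": 1.5}
    - {"tx": -0.04, "ty": 0, "tz": 0, "ax": 0, "ay": 0, "az": 0, "claw": 1.5}

```text
time: 13.27
eef_pos: [0.6393, 0.0797, 0.0782]
tcp_rot: [0.507, -0.493, 0.495, -0.505]
contact_force: [-0.6, -9.2, -4.2]
opening: 0.266
```

```bash
python3 go.py; python3 snap.py 10 top; python3 go.py
python3 - <<'E'
from h import *
from plant import cams
c=cam(cams,"top");P=cloud(c,np.load("pics/top10.npy"));im=cv2.imread("pics/top10.png")
m=(P[...,2]>.088)&(P[...,2]<.113);m[:170]=0;m[221:]=0;m[:,:340]=0;m[:,430:]=0
n,l,st,_=cv2.connectedComponentsWithStats(m.astype(np.uint8));print([s.tolist() for s in st if s[4]>15])
for u in [358,362,380,385,395,400,405,408]:
    k=np.nonzero(m[:,u])[0];print(u,P[k.min(),u].round(4),P[k.max(),u].round(4)) if len(k) else 0
for v in range(182,216,3):
    us=np.nonzero(m[v,:])[0]; print(v,us.min(),us.max(),P[v,us.max()].round(4), [int(x) for x in im[v,344:364].max(1)])
cv2.imwrite("pics/t10r.png",cv2.resize(im[165:230,335:425],None,fx=8,fy=8,interpolation=cv2.INTER_CUBIC))
E
```

```text
t 13.27 p [0.6393 0.0797 0.0782] yawz 1.41 tiltz [ 0.003 -1.    -0.   ] F [-0.6  -9.22 -4.2 ] M [-1.3  -0.07 -0.05] op 0.266 q [-0.03  0.38  1.76 -0.    1.01 -0.05]
t 13.32 p [0.6393 0.0797 0.0781] yawz 1.41 tiltz [ 0.003 -1.    -0.   ] F [ 0.38 -9.08 -3.89] M [-1.33 -0.1   0.01] op 0.262 q [-0.03  0.38  1.76 -0.    1.01 -0.05]
[[0, 0, 640, 480, 306437], [352, 179, 21, 16, 146], [376, 179, 39, 16, 215], [350, 196, 24, 22, 156], [377, 197, 39, 17, 117], [384, 198, 6, 8, 26], [377, 216, 30, 1, 30]]
358 [ 0.6993 -0.1554  0.0992] [ 0.5897 -0.1541  0.1022]
362 [ 0.6984 -0.1663  0.1027] [ 0.5919 -0.1649  0.1059]
380 [ 0.6987 -0.2172  0.1028] [ 0.5929 -0.2158  0.1013]
385 [ 0.699  -0.2315  0.1016] [ 0.5925 -0.2295  0.1039]
395 [ 0.6976 -0.2589  0.1078] [ 0.5925 -0.2574  0.1045]
400 [ 0.6973 -0.2727  0.1092] [ 0.5929 -0.2717  0.1026]
405 [ 0.7014 -0.2896  0.0935] [ 0.5943 -0.287   0.0952]
408 [ 0.6981 -0.2958  0.1067] [ 0.6013 -0.2942  0.1035]
182 352 414 [ 0.6909 -0.3136  0.1009] [145, 133, 114, 106, 103, 113, 137, 134, 120, 124, 125, 120, 103, 99, 100, 97, 98, 98, 93, 90]
185 352 414 [ 0.6
[... 770 characters left out ...]
31, 131]
203 353 415 [ 0.6302 -0.3148  0.102 ] [147, 147, 148, 148, 141, 133, 121, 141, 144, 139, 127, 125, 108, 61, 61, 96, 127, 127, 131, 130]
206 353 415 [ 0.6218 -0.3148  0.1011] [146, 149, 145, 147, 144, 133, 121, 137, 138, 128, 125, 129, 128, 122, 126, 130, 132, 130, 132, 132]
209 353 415 [ 0.6134 -0.3147  0.1006] [147, 146, 144, 147, 145, 134, 118, 139, 141, 129, 126, 128, 129, 131, 130, 133, 131, 130, 128, 130]
212 353 415 [ 0.605  -0.3146  0.0998] [146, 145, 146, 147, 142, 135, 121, 138, 138, 124, 123, 129, 130, 130, 129, 132, 131, 130, 130, 129]
215 353 373 [ 0.5965 -0.1967  0.097 ] [150, 150, 147, 150, 149, 136, 124, 139, 139, 124, 124, 124, 124, 114, 126, 128, 129, 129, 130, 130]
```

View pics/t10r.png

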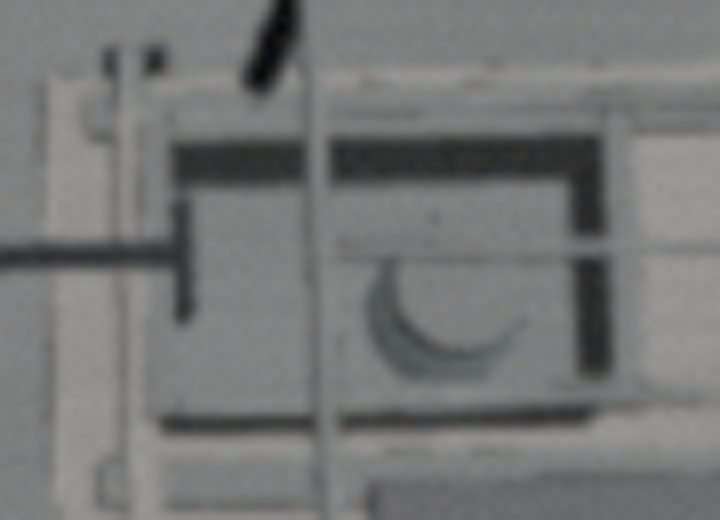

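Request:
play_rows:
  steps:
    - {"tx": -0.01, "ty": 0, "tz": 0, "ax": 0, "ay": 0, "az": 0, "claw": 1.5}
    - {"tx": -0.015, "ty": 0, "tz": 0, "ax": 0, "ay": 0, "az": 0, "claw": 1.5}
    - {"tx": -0.015, "ty": 0, "tz": 0, "ax": 0, "ay": 0, "az": 0, "claw": 1.5}
    - {"tx": -0.015, "ty": 0, "tz": 0, "ax": 0, "ay": 0, "az": 0, "claw": 1.5}
    - {"tx": -0.015, "ty": 0, "tz": 0, "ax": 0, "ay": 0, "az": 0, "claw": 1.5}
    - {"tx": -0.015, "ty": 0, "tz": 0, "ax": 0, "ay": 0, "az": 0, "claw": 1.5}

```text
time: 13.82
eef_pos: [0.6393, 0.0797, 0.0781]
tcp_rot: [0.507, -0.493, 0.495, -0.505]
contact_force: [0.6, -9.9, -3.3]
opening: 0.262
```

```bash
python3 go.py
```

```text
t 13.82 p [0.6393 0.0797 0.0781] yawz 1.41 tiltz [ 0.003 -1.    -0.   ] F [ 0.64 -9.94 -3.27] M [-1.32 -0.08 -0.08] op 0.262 q [-0.03  0.38  1.76 -0.    1.01 -0.05]
```

Request:
play_rows:
  steps:
    - {"tx": 0, "ty": 0, "tz": 0, "ax": 0, "ay": 0, "az": 0, "claw": 1.5}
    - {"tx": 0, "ty": 0, "tz": 0, "ax": 0, "ay": 0, "az": 0, "claw": 1.5}
    - {"tx": 0, "ty": 0, "tz": 0, "ax": 0, "ay": 0, "az": 0, "claw": 1.5}
    - {"tx": 0, "ty": 0, "tz": 0, "ax": 0, "ay": 0, "az": 0, "claw": 1.5}
    - {"tx": 0, "ty": 0, "tz": 0, "ax": 0, "ay": 0, "az": 0, "claw": 1.5}
    - {"tx": 0, "ty": 0, "tz": 0, "ax": 0, "ay": 0, "az": 0, "claw": 1.5}
    - {"tx": 0, "ty": 0, "tz": 0, "ax": 0, "ay": 0, "az": 0, "claw": 1.5}
    - {"tx": 0, "ty": 0, "tz": 0, "ax": 0, "ay": 0, "az": 0, "claw": 1.5}
    - {"tx": 0, "ty": 0, "tz": 0, "ax": 0, "ay": 0, "az": 0, "claw": 1.5}

```text
time: 14.57
eef_pos: [0.6393, 0.0797, 0.0781]
tcp_rot: [0.507, -0.493, 0.495, -0.505]
contact_force: [0.0, -10.3, -3.1]
opening: 0.262
```

```bash
python3 go.py;python3 snap.py 11 top scene;python3 go.py
```

```text
t 14.57 p [0.6393 0.0797 0.0781] yawz 1.41 tiltz [ 0.003 -1.    -0.   ] F [ 1.000e-02 -1.027e+01 -3.100e+00] M [-1.33 -0.05  0.03] op 0.262 q [-0.03  0.38  1.76 -0.    1.01 -0.05]
t 14.67 p [0.6393 0.0797 0.0781] yawz 1.41 tiltz [ 0.003 -1.    -0.   ] F [ 0.64 -9.93 -3.31] M [-1.37 -0.04 -0.03] op 0.262 q [-0.03  0.38  1.76 -0.    1.   -0.05]
```

View pics/scene11c.png

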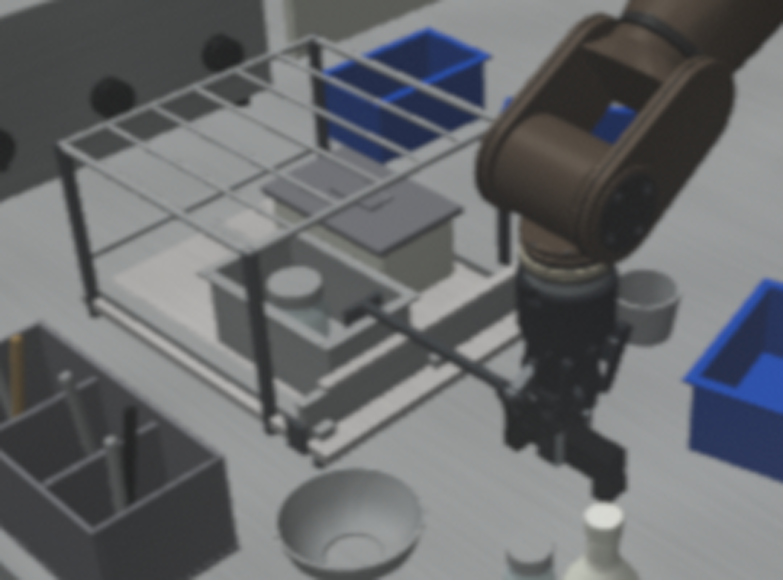

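Request:
play_rows:
  steps:
    - {"tx": 0.05, "ty": 0, "tz": 0, "ax": 0, "ay": 0, "az": 0, "claw": 1.5}
    - {"tx": 0.1, "ty": 0, "tz": 0, "ax": 0, "ay": 0, "az": 0, "claw": 1.5}
    - {"tx": 0.15, "ty": 0, "tz": 0, "ax": 0, "ay": 0, "az": 0, "claw": 1.5}
    - {"tx": 0.25, "ty": 0, "tz": 0, "ax": 0, "ay": 0, "az": 0, "claw": 1.5}
    - {"tx": 0.4, "ty": 0, "tz": 0, "ax": 0, "ay": 0, "az": 0, "claw": 1.5}
    - {"tx": 0.6, "ty": 0, "tz": 0, "ax": 0, "ay": 0, "az": 0, "claw": 1.5}
    - {"tx": 0.8, "ty": 0, "tz": 0, "ax": 0, "ay": 0, "az": 0, "claw": 1.5}
    - {"tx": 1.0, "ty": 0, "tz": 0, "ax": 0, "ay": 0, "az": 0, "claw": 1.5}
    - {"tx": 1.2, "ty": 0, "tz": 0, "ax": 0, "ay": 0, "az": 0, "claw": 1.5}
    - {"tx": 1.2, "ty": 0, "tz": 0, "ax": 0, "ay": 0, "az": 0, "claw": 1.5}

```text
time: 15.5
eef_pos: [0.6396, 0.0694, 0.0783]
tcp_rot: [-0.506, 0.494, -0.494, 0.506]
contact_force: [-0.2, -0.7, -2.6]
opening: 0.261
```

```bash
python3 go.py;python3 snap.py 12 top
python3 - <<'E'
import cv2
im=cv2.imread("pics/top12.png");cv2.imwrite("pics/t12r.png",cv2.resize(im[165:230,335:425],None,fx=8,fy=8,interpolation=cv2.INTER_CUBIC))
E
```

```text
t 15.5 p [0.6396 0.0694 0.0783] yawz 1.38 tiltz [-0. -1.  0.] F [-0.24 -0.75 -2.6 ] M [ 0.09  0.03 -0.02] op 0.261 q [-0.05  0.38  1.76  0.    1.   -0.07]
```

View pics/t12r.png

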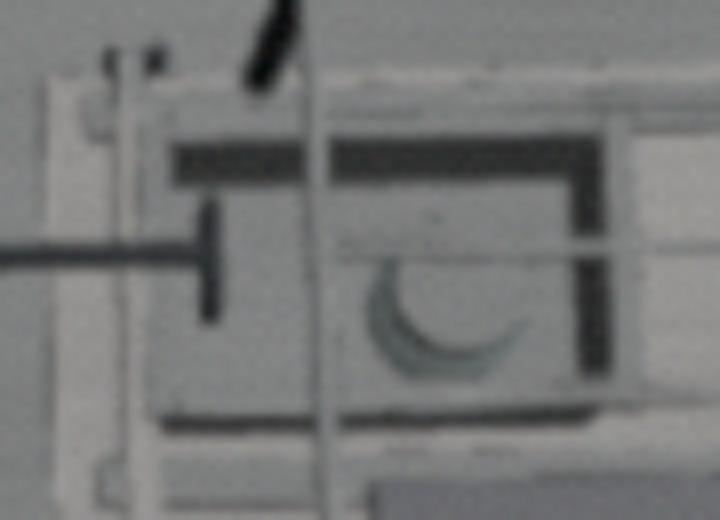

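Request:
play_rows:
  steps:
    - {"tx": 0, "ty": -0.7, "tz": 0, "ax": 0, "ay": 0, "az": 0, "claw": 1.5}
    - {"tx": 0, "ty": -1.5, "tz": 0, "ax": 0, "ay": 0, "az": 0, "claw": 1.5}
    - {"tx": 0, "ty": -2.5, "tz": 0, "ax": 0, "ay": 0, "az": 0, "claw": 1.5}
    - {"tx": 0, "ty": -3.5, "tz": 0, "ax": 0, "ay": 0, "az": 0, "claw": 1.5}
    - {"tx": 0, "ty": -4.5, "tz": 0, "ax": 0, "ay": 0, "az": 0, "claw": 1.5}
    - {"tx": 0, "ty": -5, "tz": 0, "ax": 0, "ay": 0, "az": 0, "claw": 1.5}
    - {"tx": 0, "ty": -5, "tz": 0, "ax": 0, "ay": 0, "az": 0, "claw": 1.5}
    - {"tx": 0, "ty": -5, "tz": 0, "ax": 0, "ay": 0, "az": 0, "claw": 1.5}

```text
time: 16.22
eef_pos: [0.6398, 0.0697, 0.1291]
tcp_rot: [-0.506, 0.494, -0.494, 0.506]
contact_force: [-0.9, -0.7, -3.2]
opening: 0.262
```

```bash
python3 go.py 0.5712 0.272 0.128 10.3;python3 snap.py 13 scene
```

```text
t 16.22 p [0.6398 0.0697 0.1291] yawz 1.4 tiltz [ 0.    -1.     0.001] F [-0.9  -0.73 -3.2 ] M [0.03 0.01 0.01] op 0.262 q [-0.05  0.32  1.74  0.    1.09 -0.07]
shift cm [-20.39   0.1   -6.37] turn deg [-0.07 -8.9   0.01]
```

View pics/scene13c.png

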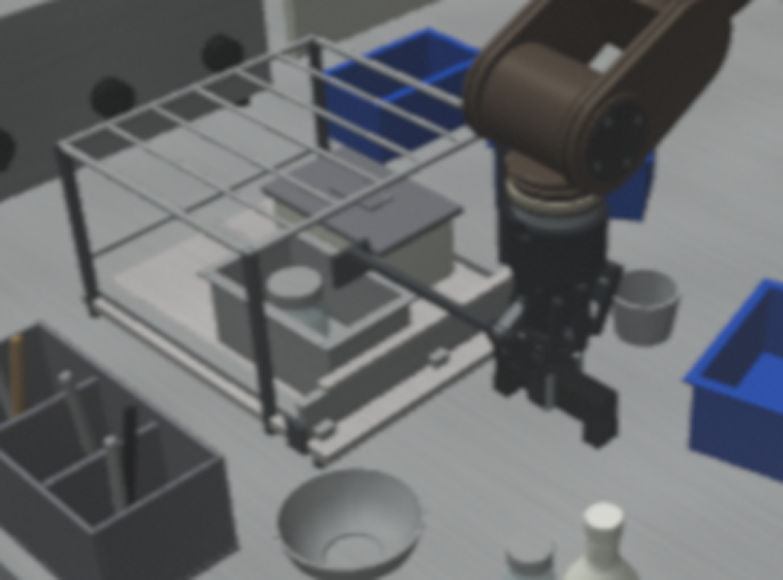

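Request:
play_rows:
  steps:
    - {"tx": -1.5, "ty": 0, "tz": 0, "ax": 0, "ay": 0, "az": 0, "claw": 1.5}
    - {"tx": -4, "ty": 0, "tz": -0.4, "ax": 0, "ay": 0, "az": 0, "claw": 1.5}
    - {"tx": -7, "ty": 0, "tz": -1.4, "ax": 0, "ay": -1.5, "az": 0, "claw": 1.5}
    - {"tx": -10, "ty": 0, "tz": -2.6, "ax": 0, "ay": -3.5, "az": 0, "claw": 1.5}
    - {"tx": -13, "ty": 0, "tz": -3.9, "ax": 0, "ay": -5.5, "az": 0, "claw": 1.5}
    - {"tx": -16, "ty": 0, "tz": -5, "ax": 0, "ay": -7.5, "az": 0, "claw": 1.5}
    - {"tx": -18.5, "ty": 0, "tz": -5.8, "ax": 0, "ay": -8.5, "az": 0, "claw": 1.5}
    - {"tx": -20.4, "ty": 0, "tz": -6.4, "ax": 0, "ay": -8.9, "az": 0, "claw": 1.5}
    - {"tx": -20.4, "ty": 0, "tz": -6.4, "ax": 0, "ay": -8.9, "az": 0, "claw": 1.5}
    - {"tx": -20.4, "ty": 0, "tz": -6.4, "ax": 0, "ay": -8.9, "az": 0, "claw": 1.5}
    - {"tx": -20.4, "ty": 0, "tz": -6.4, "ax": 0, "ay": -8.9, "az": 0, "claw": 1.5}

```text
time: 17.18
eef_pos: [0.5703, 0.272, 0.1277]
tcp_rot: [0.543, -0.453, 0.453, -0.543]
contact_force: [0.2, -0.1, -1.5]
opening: 0.263
```

```bash
python3 go.py 0.5712 0.272 0.017 10.3
```

```text
t 17.18 p [0.5703 0.272  0.1277] yawz 10.32 tiltz [ 0.001 -1.    -0.001] F [ 0.22 -0.1  -1.53] M [ 0.04 -0.06  0.06] op 0.263 q [ 0.28  0.29  1.77 -0.    1.08  0.1 ]
shift cm [1.000e-02 1.107e+01 1.100e-01] turn deg [0.06 0.02 0.03]
```

Request:
play_rows:
  steps:
    - {"tx": 0, "ty": 2, "tz": 0, "ax": 0, "ay": 0, "az": 0, "claw": 1.5}
    - {"tx": 0, "ty": 4.5, "tz": 0, "ax": 0, "ay": 0, "az": 0, "claw": 1.5}
    - {"tx": 0, "ty": 7, "tz": 0, "ax": 0, "ay": 0, "az": 0, "claw": 1.5}
    - {"tx": 0, "ty": 9, "tz": 0, "ax": 0, "ay": 0, "az": 0, "claw": 1.5}
    - {"tx": 0, "ty": 10.2, "tz": 0, "ax": 0, "ay": 0, "az": 0, "claw": 1.5}
    - {"tx": 0, "ty": 10.7, "tz": 0, "ax": 0, "ay": 0, "az": 0, "claw": 1.5}
    - {"tx": 0, "ty": 10.9, "tz": 0, "ax": 0, "ay": 0, "az": 0, "claw": 1.5}
    - {"tx": 0, "ty": 10.9, "tz": 0, "ax": 0, "ay": 0, "az": 0, "claw": 1.5}
    - {"tx": 0, "ty": 10.9, "tz": 0, "ax": 0, "ay": 0, "az": 0, "claw": 1.5}

```text
time: 17.93
eef_pos: [0.5719, 0.2722, 0.0209]
tcp_rot: [-0.542, 0.453, -0.454, 0.544]
contact_force: [0.8, 1.0, -2.0]
opening: 0.264
```

```bash
python3 go.py
```

```text
t 17.93 p [0.5719 0.2722 0.0209] yawz 10.28 tiltz [-0.    -1.     0.003] F [ 0.81  1.04 -1.98] M [ 0.09 -0.05  0.03] op 0.264 q [ 0.28  0.44  1.8  -0.    0.9   0.1 ]
```

Request:
play_rows:
  steps:
    - {"tx": 0, "ty": 0.1, "tz": 0, "ax": 0, "ay": 0, "az": 0, "claw": 1.5}
    - {"tx": 0, "ty": 0.2, "tz": 0, "ax": 0, "ay": 0, "az": 0, "claw": 1.5}
    - {"tx": 0, "ty": 0.3, "tz": 0, "ax": 0, "ay": 0, "az": 0, "claw": 1.5}
    - {"tx": 0, "ty": 0.3, "tz": 0, "ax": 0, "ay": 0, "az": 0, "claw": 1.5}

```text
time: 18.27
eef_pos: [0.5706, 0.2721, 0.0166]
tcp_rot: [-0.543, 0.453, -0.453, 0.543]
contact_force: [0.2, 1.0, -2.8]
opening: 0.265
```

```bash
python3 go.py
```

```text
t 18.27 p [0.5706 0.2721 0.0166] yawz 10.3 tiltz [-0. -1.  0.] F [ 0.22  0.97 -2.77] M [0.04 0.06 0.01] op 0.265 q [0.28 0.44 1.8  0.   0.89 0.1 ]
```

Request:
play_rows:
  steps:
    - {"tx": 0, "ty": 0.05, "tz": 0, "ax": 0, "ay": 0, "az": 0, "claw": 1.5}
    - {"tx": 0, "ty": 0.1, "tz": 0, "ax": 0, "ay": 0, "az": 0, "claw": 1.5}
    - {"tx": 0, "ty": 0.15, "tz": 0, "ax": 0, "ay": 0, "az": 0, "claw": 1.5}
    - {"tx": 0, "ty": 0.15, "tz": 0, "ax": 0, "ay": 0, "az": 0, "claw": 1.5}

```text
time: 18.6
eef_pos: [0.5707, 0.2721, 0.0152]
tcp_rot: [0.543, -0.453, 0.453, -0.543]
contact_force: [-1.2, -0.8, 0.0]
opening: 0.26
```

```bash
python3 go.py
```

```text
t 18.6 p [0.5707 0.2721 0.0152] yawz 10.3 tiltz [ 0. -1. -0.] F [-1.19 -0.78  0.01] M [-0.02  0.18  0.02] op 0.26 q [ 0.28  0.45  1.8  -0.    0.89  0.1 ]
```

Request:
play_rows:
  steps:
    - {"tx": 0, "ty": 0, "tz": 0, "ax": 0, "ay": 0, "az": 0, "claw": 3.5}
    - {"tx": 0, "ty": 0, "tz": 0, "ax": 0, "ay": 0, "az": 0, "claw": 4.5}
    - {"tx": 0, "ty": 0, "tz": 0, "ax": 0, "ay": 0, "az": 0, "claw": 6}
    - {"tx": 0, "ty": 0, "tz": 0, "ax": 0, "ay": 0, "az": 0, "claw": 6}
    - {"tx": 0, "ty": 0, "tz": 0, "ax": 0, "ay": 0, "az": 0, "claw": 6}
    - {"tx": 0, "ty": -1, "tz": 0, "ax": 0, "ay": 0, "az": 0, "claw": 6}
    - {"tx": 0, "ty": -3, "tz": 0, "ax": 0, "ay": 0, "az": 0, "claw": 6}
    - {"tx": 0, "ty": -6, "tz": 0, "ax": 0, "ay": 0, "az": 0, "claw": 6}
    - {"tx": 0, "ty": -10, "tz": 0, "ax": 0, "ay": 0, "az": 0, "claw": 6}
    - {"tx": 0, "ty": -14, "tz": 0, "ax": 0, "ay": 0, "az": 0, "claw": 6}
    - {"tx": 0, "ty": -16, "tz": 0, "ax": 0, "ay": 0, "az": 0, "claw": 6}
    - {"tx": 0, "ty": -16, "tz": 0, "ax": 0, "ay": 0, "az": 0, "claw": 6}

```text
time: 19.6
eef_pos: [0.5744, 0.2733, 0.1838]
tcp_rot: [-0.539, 0.45, -0.456, 0.547]
contact_force: [0.1, 0.3, 0.5]
opening: 0.704
```

```bash
python3 go.py;python3 snap.py 14 top scene wrist
python3 - <<'E'
import cv2
im=cv2.imread("pics/top14.png");cv2.imwrite("pics/t14r.png",cv2.resize(im[165:230,335:425],None,fx=8,fy=8,interpolation=cv2.INTER_CUBIC))
E
```

```text
t 19.6 p [0.5744 0.2733 0.1838] yawz 10.31 tiltz [-0.002 -1.     0.014] F [0.13 0.26 0.52] M [-0.01 -0.01 -0.03] op 0.704 q [0.28 0.24 1.73 0.   1.16 0.1 ]
```

View pics/t14r.png

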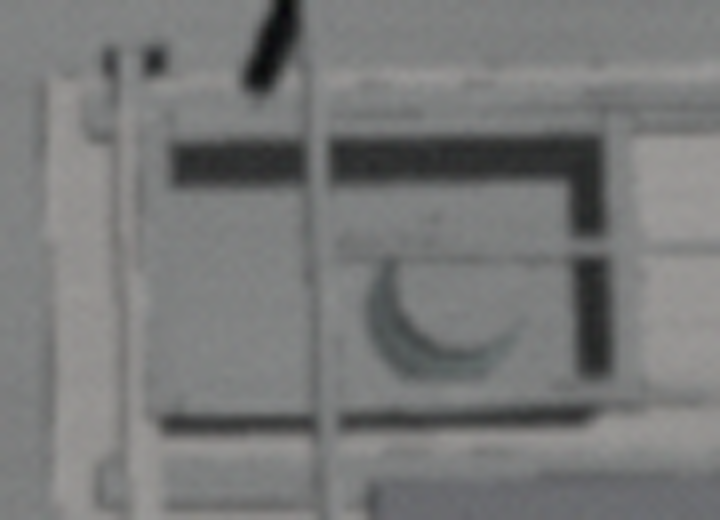

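View pics/scene14.png

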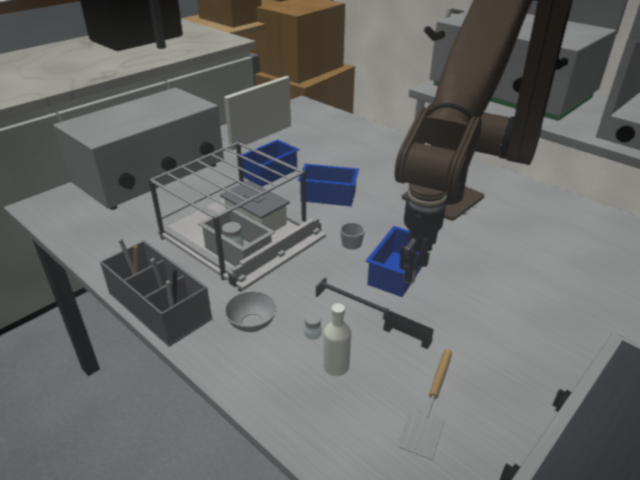

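View pics/wrist14.png

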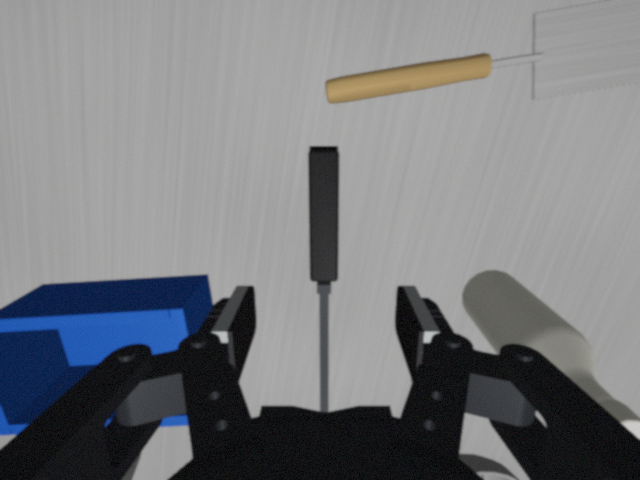

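Run:
```python
from plant import ctrl,cams
import cv2,numpy as np
a,b=[cv2.imread(f"pics/top{k}.png").astype(int)[178:220,384:418] for k in (10,14)]
print("mean diff pan region hold vs now",np.abs(a-b).mean())
g=[cv2.imread(f"pics/top{k}.png").astype(np.float32)[178:220,384:418].mean(2) for k in (10,14)]
print(cv2.phaseCorrelate(*g))
ctrl.sign_off();print(ctrl.get_state()["time"])
```

```text
mean diff pan region hold vs now 1.6479925303454714
((-0.011796705644471217, 0.5316343061891331), 1.0080136943746496)
the job is handed in; nothing more can be done
the job is handed in; nothing more can be done
```

I pulled the pan about 85 mm forward until it stopped hard against the strip. I held it there at about 10 N (9–10 N read at the wrist) for more than a second, then unhooked and laid the hook back where it had been. The job was handed in at about 20 s, and no verdict was reported.

**Checks that agreed:**
- **Pulling force:** the highest force I read was about 10.3 N. While the pan slid it took about 3–5 N. I read forces only at the end of each move, so a brief peak in between would not show.
- **Seating:** at the stop the force kept rising with no further movement. The stopping point matches the strip's rear face as measured from depth. I could not read the feeler directly. My first image-only estimate put home about 4 mm further on, so those two disagreed.
- **Pan and jar:** the last pictures show the pan at the stop, parallel to the rack by eye and level, with the jar upright.
- **Hook:** it is on the open worktop, well clear of the rack. It touched down at the height it was picked up from, and its claw is at about y = +0.04 m (the rack's front edge is at −0.11 m).
- **Everything else:** nothing else looked moved, and the gripper was open and clear above the hook.

**One unexplained reading:** I compared the pan in the hold and final pictures. Along the pull it had not moved (0.01 px), but sideways it read 0.53 px, about 1.5 mm. The pictures look identical by eye, so it could be the arm's shadow or a tiny sideways shift on unhooking; I did not resolve it.

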